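# Hook the trapped bond link out of the cell frame

## Task

The metal bond link with the eye has slid deep into one of the two slots in the cell frame's cork base: first move the wooden crystal model that lies across the way out and set it down flat on the table well to one side, then take the hooked pick by its block, put the hook down into the link's eye, drag the link right out of the slot, and leave the pick standing on its block on the table, clear of the frame. Now take the link in the gripper and lay it flat in the middle of the wide empty bay of the white dish. Do not touch the link with the gripper while any of it is still in the slot, and leave the plain bar in the other slot, the three octahedra and the caliper where they are.

Things in the scene. Friction and masses are not known exactly. Their poses are not given: they have to be found in the camera images.
- cell: Fixed cubic cell frame: cork base 150 x 130 x 30 mm high (x, y, z), origin at the centre of its underside on the table. Two parallel open-topped slots run along x at y = +25 and -25 mm, 30 mm wide, cut right through (the table is their floor), from open mouths in the face x = -75 mm to a closed end at x = +55 mm. Corner posts of 6 mm rod bear the top rods.
- cell_top (a point): Centre of the cell frame's top, 145 mm above the table: a square of 6 mm steel rods with two diagonals on posts at x = +-66, y = +-56 mm, wooden balls of 18 to 22 mm at its joints (highest 156 mm) and at the feet of the posts. Between cork and top rods there is nothing but the posts: no rod crosses the front face low down.
- mouth_a (a point): Centre, at table level, of the mouth of the slot at y = +25 mm; the way out is the cell's -x.
- mouth_b (a point): The same for the slot at y = -25 mm.
- link_center (a point): Centre (half-way up) of the bond link, a bare aluminium bar 84 x 24 x 14 mm high, 70 g, length along its x. An eye 18 (x) by 16 mm (y) goes right through it, top to bottom, centred at x = -27 mm; walls there are 6 mm at the end, 4 mm at the sides. It starts flat in either slot, x along the cell's x, the eye end 20 to 45 mm inside the mouth.
- link_eye (a point): Centre of the link's eye, half-way up (7 mm over the link's underside); axes as link_center.
- bar_center (a point): Centre of the plain solid aluminium bar, 84 x 24 x 14 mm high, no eye, that lies in the other slot and stays there.
- pick_grip (a point): Centre (half-way up) of the hooked pick's dark wooden grip block, 60 x 26 x 60 mm high, held across its 26 mm width; it stands on its flat foot. The pick's x points from block to hook, z up. A 6 mm steel shaft leaves the block 50 mm above the foot, runs level to x = 160 mm and bends straight down, ending 3 mm above foot level. Whole pick 130 g.
- pick_hook (a point): Lower end of the pick's 6 mm bent-down hook, on its axis: 160 mm along the pick's x from pick_grip and 27 mm below it (3 mm above the table while the pick stands).
- bay (a point): Centre of the floor of the dish's wide empty bay, 5 mm above the table. The fixed white ceramic dish is 128 x 150 mm (x, y) with an 18 mm high rim; this bay is 120 mm (x) by 92 mm (y) inside; the walls are 4 mm. The narrow bay on its -y side holds grey pegs. Axes are those of the dish, which can be turned any way.
- prism_center (a point): Centre of the loose birch crystal model, a 40 x 40 mm square bar 68 mm long with a 16 mm pyramid on each end (100 mm over all, along its x), 90 g, lying on one of its flat sides across the way out in front of the slots, its middle 70 to 90 mm out from the mouths. Beside the cell on its +y side there is free table to set it down.
- octa1_center (a point): Centre of a translucent orange octahedron, edge 70 mm, lying on a face, 57 mm high, 40 mm in plan radius; loose, beside the way out of the slots (cell's +y side).
- octa2_center (a point): Second octahedron, the same, on the other side of the way out (cell's -y side).
- octa3_center (a point): Third octahedron, the same, at the far right.
- caliper_center (a point): Centre of the steel caliper's 200 x 16 mm beam (along its x), lying flat on the table near the robot, 8 mm high at most; its jaws reach 60 mm to its +y side at its -x end.

How it is judged (in metres and radians):
On the way, in this order (a step that is already met when the one before it is completed fails the run):
1. the wooden crystal model is set down on the table to one side, more than 75 mm off the frame's centre line (or more than 175 mm out from the mouths), and let go ((y of prism_center in the frame of cell above 0.075 m or y of prism_center in the frame of cell below -0.075 m or x of prism_center in the frame of cell below -0.25 m) and height (world z) of prism_center below 0.024 m and contact force between the fingers and prism below 0.1 N), for 0.1 s.
2. the pick's hook is down in the link's eye while the link is in the slot (horizontal distance between pick_hook and link_eye below 0.01 m and height (world z) of pick_hook below 0.012 m and x of link_eye in the frame of cell above -0.075 m), for 0.1 s.
3. the link has been dragged wholly out of the slot and lies on the table (x of link_center in the frame of cell below -0.117 m and height (world z) of link_center below 0.012 m), for 0.1 s.
At the end, for the whole second after the job is handed in: The link lies flat, at rest, in the wide bay, within 35 mm of its centre in x and y; the wooden model lies flat on the table over 75 mm off the frame's centre line or 175 mm out from the mouths; the pick stands upright on the table, hook over 85 mm and block over 120 mm from the frame's centre (x of link_center in the frame of bay between -0.035 and 0.035 m and y of link_center in the frame of bay between -0.035 and 0.035 m and z of link_center in the frame of bay between 0.003 and 0.01 m and linear speed of each of link, pick, prism below 0.02 m/s and angle between pick_grip's own z axis and vertical below 0.08 rad and height (world z) of pick_grip below 0.034 m and horizontal distance between pick_hook and cell above 0.085 m and horizontal distance between pick_grip and cell above 0.12 m and (y of prism_center in the frame of cell above 0.075 m or y of prism_center in the frame of cell below -0.075 m or x of prism_center in the frame of cell below -0.25 m) and height (world z) of prism_center below 0.024 m); the robot touches nothing.
It fails at once if the gripper touches the link while part of it is still in the slot (contact force between the fingers and link above 0.5 N and x of link_center in the frame of cell above -0.116 m).
It fails at once if the plain bar is moved by more than 12 mm (distance of bar_center from where it was at the start of the episode above 0.012 m).
It fails at once if an octahedron or the caliper is moved by more than 15 mm (distance of any of octa1_center, octa2_center, octa3_center, caliper_center from where it was at the start of the episode above 0.015 m).
It also fails if it takes over 72 s, if anything falls off the work surface, if the arm or the gripper's body presses on something with over 40 N, if the wrist force passes 120 N, or if a joint passes its speed limit or range.

## Robot

A 6-joint arm with a two-finger parallel gripper is mounted at the origin on the work surface. World frame = base frame: x ahead of the robot, y to its left, z up, the work surface at z = 0. Lengths are in mm, angles in rad, forces in N, time in s.
With the tool pointing down it reaches from about 275 to 750 mm from the base axis. Payload 10.2 kg.
Tool frame: the origin (TCP) lies between the finger pads; the fingertips stand 11 mm ahead of it and the grasp point (between the pads) lies 8 mm behind it (tips_ahead is the y of the fingertips in the tool frame, in mm); y points along the fingers, x is the direction in which the jaws open and shut, and the axes are right-handed (so a half turn about y gives the same grasp; the last joint's range is limited). The gripper opens to 85 mm and grips with 20 to 120 N. Pads are 22 mm wide; open, the fingers measure 114 mm over their backs; the gripper's body (76 mm by 85 mm) begins 54 mm behind the grasp point. The pads swing forward as they close: fully open they stand 13 mm farther back than shut.
Start: joints at [-1.572, 0.313, 1.498, -0, 1.331, -0.223], TCP at [115.479, -512.148, 242.294] pointing down, gripper open.
Joint ranges: [-2.94, 2.94], [-0.97, 2.17], [0.19, 2.56], [-1.23, 4.37], [0.02, 3.11], [-2.88, 2.88]. Speed limits (rad/s): [2.39, 2.39, 3.01, 3.14, 3.14, 3.14].

## Interface

Orientations are given as a rotation vector (axis times angle).
In Python, from workcell import get_obs, camera, job_done, spot_in, silhouettes, tips_ahead gives the robot as it stands.
- The arm moves only by the shell command python3 -m jog 'ROWS' [FORCE]. ROWS is JSON, a list of rows, each a list of 7 numbers: the shift along the tool's x, y, z in mm, then the turn, a rotation vector about the tool's x, y, z in degrees, then the finger opening in mm, from 0 to 85.4. In form: [[tx, ty, tz, ax, ay, az, hand], ...]. A call has 1 to 12 rows; each row is the pose to reach, as a shift and turn from the pose commanded when the call began, along the tool's axes at that moment; what a row does not reach only later rows make up. A row lasts 1/12 s, in which the tool goes at most 41.7 mm and 7.16 degrees, less where a joint would pass 70% of its speed; a pose out of reach is approached as far as the arm can. A call with a gripper value outside its range is refused whole. The fingers move at their own pace and stop on an object; FORCE is the grip in N (left out, the last holds). Time passes only in rows, so rows that repeat a pose let the fingers close. It gives the time, the measured TCP pose, the force and the opening at its end, in the units of the state.
- get_obs(): the state, without advancing time (a new reading comes with each control period).
- camera(name): name is "scene" or "side" or "wrist"; returns a dict with "image" (400x640x3 uint8, red, green, blue), "vfov" (degrees; the focal length in pixels is half the picture's height over the tangent of half this angle, whatever the lens; pixels are square), "cx", "cy" (the principal point, pixels), "eye" and "orientation" of the camera in the world; the wrist camera has in their place "hand_eye" (4x4, takes a point from camera to tool coordinates, whose origin is the TCP and whose axes are the tool frame's). Camera axes: x right, y up, looking along -z (the intrinsics and any distortion apply to the point x, -y, -z); pixel columns grow to the right and rows downward; lengths in mm; the calibration is good to about 2 mm. A picture is of the moment at which its call begins: read the wrist's pose just before it. There is no depth.
- job_done(): hands the job in, once; it reports no verdict.
Trained networks look in a picture, given as the dict that the camera call returned (one of the last four; its "shot" number tells which), for a name from the list of things; names that differ only in an ending like _2 or _b are one class to them, and where a whole thing is asked for, a point or a joint stands for the part that bears it (a point fixed in the world has none). Each returns a list of dicts, best first, with "confidence" (0 to 1); they miss things now and then, are a little off and sometimes report something else, mostly with a low value. They report only what shows in the picture. A call takes as long as a camera call.
- spot_in(name, picture): "box" ([left, top, right, bottom] in pixels, round what is visible of it).
- silhouettes(name, picture): "pixels" (400x640 bool, what is visible of it) and "box" ([left, top, right, bottom] in pixels, round what is visible of it).
The state is a dict: "clock": time; "joint_positions": joint angles; "joint_velocities": joint speeds; "effort": joint torques, N m; "tcp_pos": TCP position; "eef_rot": TCP orientation; "wrist_force": force on the tool from outside, world axes, zero at the start; "wrist_torque": the same for the moment, N m; "grip_width": finger opening in mm.
Only numpy, scipy, OpenCV 4.12 (cv2) and the standard library are available. Lean on these libraries where they do the work, as an engineer would, in place of code of your own. Each camera call takes 0.05 s, during which the arm holds its last target.

## Working session

There is one attempt and no reset: what is moved stays moved. The work goes in short steps, Python scripts to look and compute and a shell command to move; the robot and the scene stay as the last step left them, time stands still between calls to the robot, and variables do not carry over. Pictures are saved under pics/ and viewed, and the job is handed in when it is done.

```bash
ls -la; mkdir -p pics; cat > h.py <<'E'
import numpy as np, cv2, json
from scipy.spatial.transform import Rotation as R
from workcell import get_obs, camera, job_done, spot_in, silhouettes, tips_ahead
def save(c,name): cv2.imwrite('pics/'+name,cv2.cvtColor(c['image'],cv2.COLOR_RGB2BGR))
E
python3 - <<'E'
from h import *
o=get_obs()
for k,v in o.items(): print(k,v)
print(tips_ahead)
for n in ['scene','side','wrist']:
    c=camera(n); save(c,n+'0.png'); print(n,{k:v for k,v in c.items() if k!='image'})
E
```

```text
total 12
drwxr-xr-x  3 agent agent 4096 Dec  6 15:53 .
drwxr-xr-x 23 root  root  4096 Dec  6 15:53 ..
drwxr-xr-x  2 agent agent 4096 Dec  6 15:53 pics
clock 0.0
joint_positions [-1.57240590e+00  3.13489628e-01  1.49841510e+00 -4.64157208e-06
  1.33102533e+00 -2.23416274e-01]
joint_velocities [-0.00144716  0.00282964 -0.00152996 -0.00070363 -0.00079508 -0.00060231]
effort [-5.14500916e-04 -4.12266684e+01 -2.59749091e+01 -1.99722881e-04
  4.08172622e-03  1.41187567e-05]
tcp_pos [ 115.47511192 -511.89730196  241.72306985]
eef_rot [-1.30490751  1.04479514 -1.04339568]
wrist_force [-0.73083015 -0.54686892  0.22461428]
wrist_torque [-0.02071192 -0.03896638  0.03794547]
grip_width 85.28749919164275
11.0
scene {'vfov': 51.08591875427997, 'cx': 317.5904250870038, 'cy': 203.135602674918, 'eye': array([ 934.30311135, -597.95626663,  958.97280075]), 'orientation': array([0.64422966, 0.20128675, 0.62208392]), 'shot': 1}
side {'vfov': 50.54699796796463, 'cx': 318.70446927763, 'cy': 205.98321082213198, 'eye': array([ 361.23150314, -576.64317495,  784.49379109]), 'orientation': array([ 0.66122819, -0.11495983, -0.35574615]), 'shot': 2}
wrist {'vfov': 67.05644498102183, 'cx': 321.6424631854495, 'cy': 197.61640329708655, 'hand_eye': array([[ 9.99998723e-01,  2.63945843e-04,  1.57592649e-03,
        -1.68915916e-01],
       [ 1.44823843e-03,  2.67004365e-01, -9.63694231e-01,
        -1.31206268e+02],
       [-6.75142340e-04,  9.63695283e-01,  2.67003642e-01,
         6.67985390e+01],
       [ 0.00000000e+00,  0.00000000e+00,  0.00000000e+00,
         1.00000000e+00]]), 'shot': 3}
```

View pics/scene0.png

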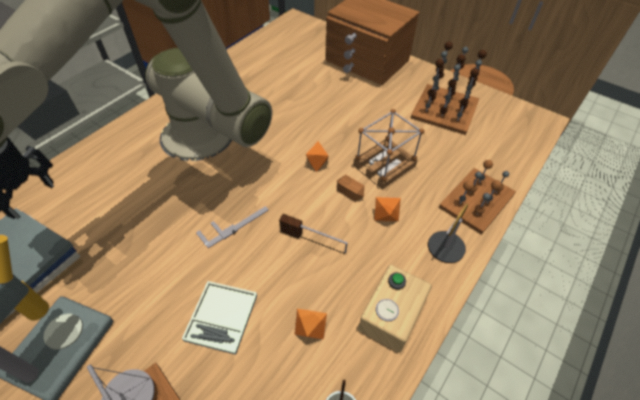

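View pics/side0.png

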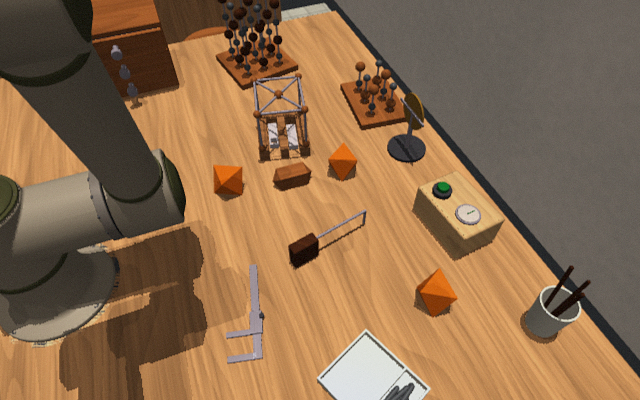

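View pics/wrist0.png

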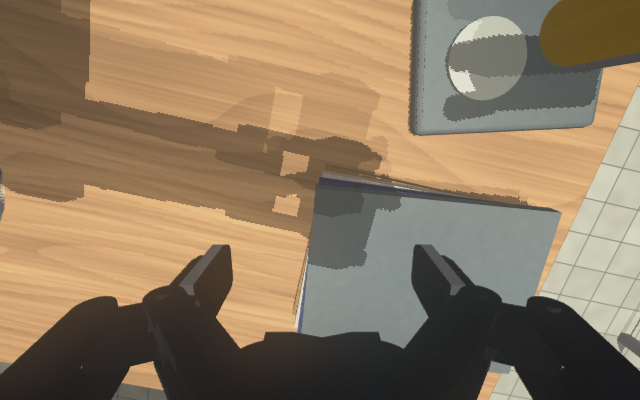

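The scene camera shows the cell at about (390,150), the prism at (350,187), the pick block at (290,225) with its hook at (345,245), and the dish at (220,317). The octahedra are at (317,155), (387,208) and (311,323), and the caliper is at (235,228). Next I'll run the networks and view crops.

```bash
cat >> h.py <<'E'
def cam_model(c,obs=None):
    f=200/np.tan(np.radians(c['vfov']/2))
    if 'eye' in c:
        Rm=R.from_rotvec(c['orientation']).as_matrix(); e=np.array(c['eye'])
    else:
        H=np.array(c['hand_eye']); Rt=R.from_rotvec(obs['eef_rot']).as_matrix()
        Rm=Rt@H[:3,:3]; e=Rt@H[:3,3]+obs['tcp_pos']
    return f,c['cx'],c['cy'],Rm,e
def proj(m,P):
    f,cx,cy,Rm,e=m
    p=(np.atleast_2d(P)-e)@Rm
    return np.c_[cx+f*p[:,0]/-p[:,2], cy-f*p[:,1]/-p[:,2]]
def ray(m,uv,z):
    f,cx,cy,Rm,e=m
    uv=np.atleast_2d(uv).astype(float)
    d=np.c_[(uv[:,0]-cx)/f,-(uv[:,1]-cy)/f,-np.ones(len(uv))]@Rm.T
    return e+d*((z-e[2])/d[:,2])[:,None]
def crop(c,box,s,name):
    x0,y0,x1,y1=box
    im=cv2.cvtColor(c['image'],cv2.COLOR_RGB2BGR)[y0:y1,x0:x1]
    cv2.imwrite('pics/'+name,cv2.resize(im,None,fx=s,fy=s,interpolation=cv2.INTER_CUBIC))
E
python3 - <<'E'
from h import *
import pickle
names=['cell','link_center','bar_center','pick_grip','bay','prism_center','octa1_center','caliper_center']
out={}
for n in ['scene','side']:
    c=camera(n); m=cam_model(c)
    out[n]=dict(c=c,s={})
    for k in names:
        r=silhouettes(k,c); out[n]['s'][k]=r
        for q in r[:4]:
            ys,xs=np.nonzero(q['pixels'])
            w=ray(m,[xs.mean(),ys.mean()],15)[0]
            print(n,k,round(q['confidence'],2),np.round(q['box']),len(xs),w.round(0)[:2])
    crop(c,(260,90,460,290) if n=='scene' else (200,60,400,260),4 if 0 else 3,n+'_crop.png')
pickle.dump(out,open('s0.pkl','wb'))
E
```

```text
scene cell 0.94 [353. 110. 426. 189.] 1887 [566. 280.]
scene link_center 0.53 [302. 145. 325. 174.] 399 [390. 147.]
scene link_center 0.4 [370. 154. 386. 167.] 77 [543. 258.]
scene bar_center 0.63 [380. 163. 398. 178.] 117 [592. 241.]
scene bar_center 0.3 [294. 309. 328. 339.] 805 [ 702. -297.]
scene pick_grip 0.85 [279. 215. 346. 257.] 523 [ 505. -104.]
scene bay 0.62 [185. 283. 257. 354.] 3588 [ 525. -413.]
scene bay 0.52 [295. 311. 330. 339.] 776 [ 702. -297.]
scene prism_center 0.71 [336. 177. 367. 200.] 454 [545. 105.]
scene octa1_center 0.82 [300. 146. 327. 172.] 389 [387. 147.]
scene caliper_center 0.86 [198. 202. 268. 248.] 634 [ 366. -214.]
side cell 0.6 [251.  75. 311. 158.] 2091 [585. 309.]
side link_center 0.51 [268. 124. 277. 147.] 214 [546. 264.]
side bar_center 0.63 [286. 123. 296. 148.] 204 [590. 234.]
side pick_grip 0.75 [288. 210. 363. 266.] 958 [ 522. -100.]
side pick_grip 0.57 [212. 165. 241. 198.] 813 [395. 152.]
side pick_grip 0.26 [276. 161. 310. 190.] 812 [545. 106.]
side bay 0.95 [316. 327. 428. 400.] 4815 [ 523. -392.]
side prism_center 0.72 [276. 164. 312. 188.] 788 [545. 106.]
side octa1_center 0.82 [212. 166. 243. 194.] 727 [395. 152.]
side caliper_center 0.82 [226. 256. 266. 364.] 1259 [ 352. -225.]
```

View pics/scene_crop.png

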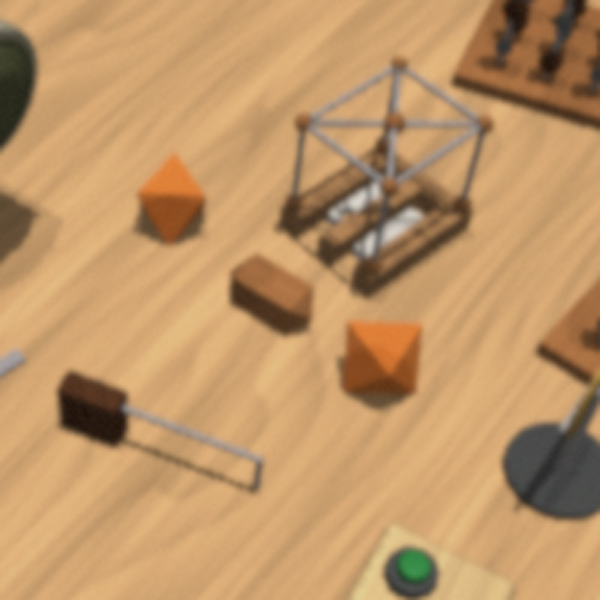

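View pics/side_crop.png

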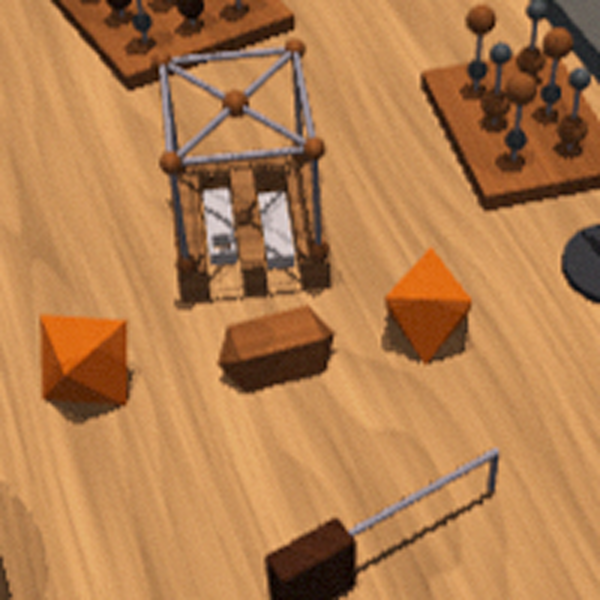

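The eyed link lies in the left slot, with its eye at about (222,240)/3 in the side crop. The plain bar is in the right slot, and the mouths face the prism. Next I'll fit poses by comparing projected models with the silhouettes.

```bash
cat >> h.py <<'E'
from scipy.optimize import minimize
def boxp(x0,x1,y0,y1,z0,z1): return np.array([[x,y,z] for x in (x0,x1) for y in (y0,y1) for z in (z0,z1)],float)
MODELS={
 'prism_center':[np.vstack([boxp(-34,34,-20,20,0,40),[[50,0,20],[-50,0,20]]])],
 'pick_grip':[boxp(-30,30,-13,13,0,60),boxp(30,163,-3,3,47,53),boxp(157,163,-3,3,3,53)],
 'bay':[boxp(-64,64,-100,50,0,18)],  # refined below
 'octa1_center':None,
}
def xf(P,p):
    c,s=np.cos(p[2]),np.sin(p[2]); z=p[3] if len(p)>3 else 0
    return np.c_[p[0]+c*P[:,0]-s*P[:,1],p[1]+s*P[:,0]+c*P[:,1],P[:,2]+z]
S=4
def render(m,parts,p,shape=(400,640)):
    im=np.zeros((shape[0]*S,shape[1]*S),np.uint8)
    for P in parts:
        uv=proj(m,xf(P,p)); h=cv2.convexHull(np.round((uv+0.5)*S-0.5).astype(np.int32))
        cv2.fillConvexPoly(im,h,1)
    return cv2.resize(im.astype(np.float32),(shape[1],shape[0]),interpolation=cv2.INTER_AREA)
def fit(views,parts,p0,scale=(10,10,0.1),blur=1.5):
    T=[]
    for m,mask in views:
        T.append((m,cv2.GaussianBlur(mask.astype(np.float32),(0,0),blur)))
    def cost(q):
        p=np.array(p0)+np.array(q)*scale
        return sum(((cv2.GaussianBlur(render(m,parts,p),(0,0),blur)-t)**2).sum()/t.sum() for m,t in T)
    best=None
    sim=np.vstack([np.zeros(3),np.eye(3)])
    r=minimize(cost,np.zeros(3),method='Nelder-Mead',options=dict(initial_simplex=sim,xatol=.01,fatol=1e-5,maxiter=150))
    return np.array(p0)+r.x*scale, r.fun
E
python3 - <<'E'
from h import *
import pickle
out=pickle.load(open('s0.pkl','rb'))
V=lambda k,ns=('scene','side'):[(cam_model(out[n]['c']),out[n]['s'][k][0]['pixels']) for n in ns]
for k,p,yaws in [('prism_center',(545,105),np.arange(-1.4,1.6,.4)),('pick_grip',(460,-70),np.arange(-1.2,.6,.4))]:
    best=min((fit(V(k),MODELS[k],(p[0],p[1],y)) for y in yaws),key=lambda r:r[1])
    print(k,best[0].round(2),np.degrees(best[0][2]).round(1),round(best[1],3))
# cell: pick base
for n in ['scene','side']:
    m=cam_model(out[n]['c']); 
    q=out[n]['s']['bay'][0]['pixels']
    cs=cv2.findContours(q.astype(np.uint8),cv2.RETR_EXTERNAL,cv2.CHAIN_APPROX_NONE)[0]
    c=max(cs,key=cv2.contourArea); r=cv2.approxPolyDP(c,6,True)[:,0]
    print(n,r.tolist(),ray(m,r,18).round(0)[:,:2].tolist())
    crop(out[n]['c'],(170,270,270,370) if n=='scene' else (300,310,440,400),6,'bay_%s.png'%n)
    crop(out[n]['c'],(340,95,440,200) if n=='scene' else (240,65,325,170),7,'cell_%s.png'%n)
E
```

```text
prism_center [ 5.4545e+02  1.0125e+02 -8.0000e-02] -4.6 0.023
pick_grip [ 4.9741e+02 -1.1700e+02  2.3000e-01] 13.0 0.118
scene [[207, 282], [182, 339], [234, 354], [256, 294]] [[434.0, -367.0], [493.0, -501.0], [610.0, -455.0], [552.0, -318.0]]
side [[318, 377], [334, 399], [422, 399], [429, 389], [366, 329]] [[435.0, -365.0], [447.0, -409.0], [586.0, -463.0], [605.0, -453.0], [550.0, -317.0]]
```

View pics/cell_side.png

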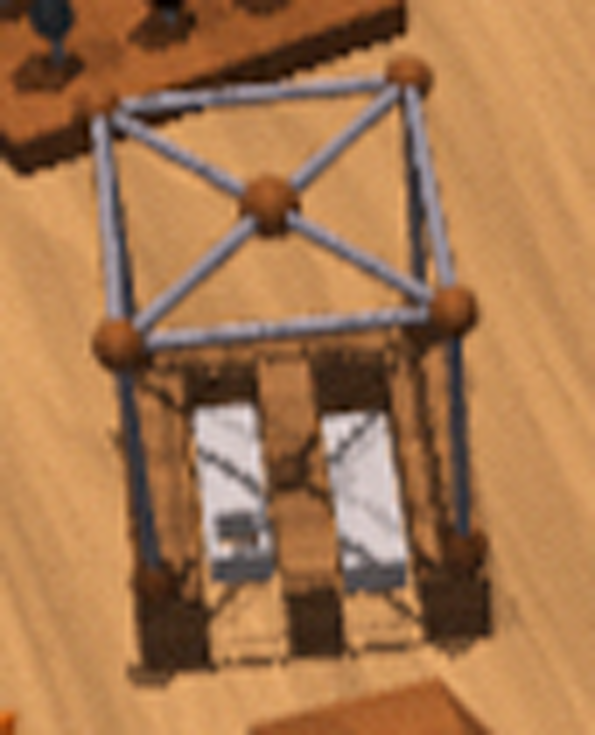

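View pics/bay_scene.png

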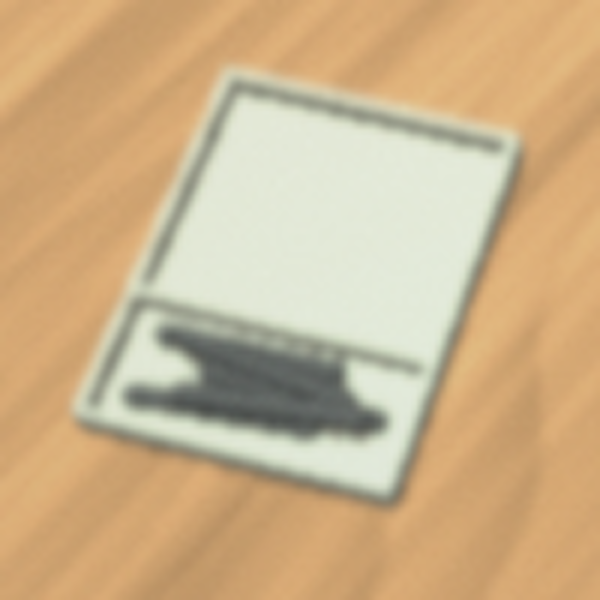

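```bash
cat > obj.py <<'E'
import numpy as np
E
python3 - <<'E'
from h import *
import pickle
out=pickle.load(open('s0.pkl','rb'))
m=cam_model(out['side']['c'])
px=lambda u,v:(240+u/7-.43,65+v/7-.43)
B=ray(m,[px(121,345),px(453,310),px(410,77),px(100,110),px(268,205)],145)
print(B.round(1)[:,:2].tolist())
F=ray(m,[px(140,670),px(490,635)],0);print(F.round(1)[:,:2].tolist())
F=ray(m,[px(140,600),px(490,570),px(210,607),px(290,590),px(343,585),px(425,572)],30);print(F.round(1)[:,:2].tolist())
# fit
from scipy.optimize import least_squares
obj=np.array([[-66,56,145],[-66,-56,145],[66,-56,145],[66,56,145],[0,0,145],[-75,65,0],[-75,-65,0]],float)
uv=np.array([px(121,345),px(453,310),px(410,77),px(100,110),px(268,205),px(140,670),px(490,635)])
r=least_squares(lambda p:(proj(m,xf(obj,p))-uv).ravel(),[560,280,1.4]); print(r.x, np.degrees(r.x[2]), r.fun.reshape(-1,2).round(1).tolist())
p=r.x
cell=lambda w: ((np.atleast_2d(w)[:,:2]-p[:2])@np.array([[np.cos(p[2]),-np.sin(p[2])],[np.sin(p[2]),np.cos(p[2])]])).round(1).tolist()
E_=ray(m,[px(235,528)],14); print('eye',E_,cell(E_))
L=ray(m,[px(195,408),px(255,403),px(272,560),px(212,563)],14); print(cell(L))
for n in ('scene','side'):
  mm=cam_model(out[n]['c'])
  for k,z in (('octa1_center',28),('prism_center',20)):
    ys,xs=np.nonzero(out[n]['s'][k][0]['pixels']); w=ray(mm,[xs.mean(),ys.mean()],z); print(n,k,w.round(0),cell(w))
w=ray(m,[343,162],28); print('octa2',w,cell(w))
w=ray(m,[304,249],30); print('pickblk',w,cell(w)); w=ray(m,[363.5,224],3); print('hook',w)
o=get_obs(); print(R.from_rotvec(o['eef_rot']).as_matrix().round(3))
E
```

```text
[[501.3, 202.4], [609.9, 178.8], [640.0, 308.2], [529.8, 330.5], [569.4, 255.8]]
[[489.0, 198.5], [615.4, 168.2]]
[[493.9, 202.8], [617.2, 171.0], [516.5, 190.1], [546.1, 187.9], [564.8, 183.3], [594.8, 178.7]]
[569.82371375 255.53755796   1.34426839] 77.02090500828928 [[-0.5, -0.3], [-0.1, 0.1], [-0.2, 0.3], [-0.1, -0.4], [0.2, 0.0], [0.4, 0.3], [0.4, 0.0]]
eye [[540.92015531 243.484816    14.        ]] [[-18.2, 25.5]]
[[52.4, 35.9], [51.8, 12.4], [-37.7, 13.0], [-35.9, 35.4]]
scene octa1_center [[395. 137.  28.]] [[-155.3, 143.7]]
scene prism_center [[547. 101.  20.]] [[-155.6, -12.3]]
side octa1_center [[395. 139.  28.]] [[-152.7, 144.6]]
side prism_center [[544. 101.  20.]] [[-156.1, -9.4]]
octa2 [[675.26713085  89.42203486  28.        ]] [[-138.2, -140.1]]
pickblk [[ 498.9764693  -115.62246747   30.        ]] [[-377.6, -14.3]]
hook [[652.47010257 -85.25116978   3.        ]]
[[ 0.22  -0.     0.976]
 [-0.976 -0.     0.22 ]
 [-0.    -1.    -0.   ]]
```

```bash
cat >> h.py <<'E'
def to(x,y,z,psi=None,obs=None):
    """row from present pose to tool-down pose at x,y,z with tool z heading psi deg"""
    o=obs or get_obs(); Rt=R.from_rotvec(o['eef_rot']).as_matrix()
    d=Rt.T@(np.array([x,y,z])-o['tcp_pos'])
    if psi is None: psi=np.degrees(np.arctan2(Rt[1,2],Rt[0,2]))
    a=np.radians(psi); T=np.array([[np.sin(a),0,np.cos(a)],[-np.cos(a),0,np.sin(a)],[0,-1,0]])
    rv=np.degrees(R.from_matrix(Rt.T@T).as_rotvec())
    return d.round(1).tolist()+rv.round(2).tolist()
CELL=np.array([569.8,255.5,1.3443])
def cw(x,y,p=CELL): return xf(np.array([[x,y,0.]]),p)[0,:2].round(1)
def wc(w,p=CELL):
    d=np.array(w[:2])-p[:2]; c,s=np.cos(p[2]),np.sin(p[2]); return np.array([c*d[0]+s*d[1],-s*d[0]+c*d[1]]).round(1)
def st():
    o=get_obs(); Rt=R.from_rotvec(o['eef_rot']).as_matrix()
    print('t',round(o['clock'],2),'tcp',o['tcp_pos'].round(1),'psi',np.degrees(np.arctan2(Rt[1,2],Rt[0,2])).round(2),'F',o['wrist_force'].round(1),'w',round(o['grip_width'],1),'q',o['joint_positions'].round(2))
E
python3 -c "
from h import *
st(); print(to(545.5,101.2,230,-4.6)); print(cw(20,150),cw(-200,25),cw(-18,25))"
```

```text
t 1.05 tcp [ 115.5 -512.2  242.3] psi 12.71 F [-0.3 -0.2 -0.2] w 85.2 q [-1.57  0.31  1.5  -0.    1.33 -0.22]
[-503.7, 12.3, 554.4, 0.0, 17.31, 0.0]
[428.1 308.7] [500.5  66.2] [541.4 243.6]
```

```bash
python3 -m jog '[[-504,12,554,0,17.3,0,80],[-504,12,554,0,17.3,0,80],[-504,12,554,0,17.3,0,80],[-504,12,554,0,17.3,0,80],[-504,12,554,0,17.3,0,80],[-504,12,554,0,17.3,0,80],[-504,12,554,0,17.3,0,80],[-504,12,554,0,17.3,0,80],[-504,12,554,0,17.3,0,80],[-504,12,554,0,17.3,0,80],[-504,12,554,0,17.3,0,80],[-504,12,554,0,17.3,0,80]]' 40; python3 -c "
from h import *
st(); print(to(545.5,101.2,230,-4.6))"
```

```text
clock: 2.05
tcp_pos: [403.0, -100.6, 234.6]
eef_rot: [-1.17, 1.267, -1.269]
wrist_force: [1.1, -1.6, 1.0]
grip_width: 79.8
t 2.05 tcp [ 403.  -100.6  234.6] psi -4.59 F [ 1.1 -1.6  1. ] w 79.8 q [-0.53  0.07  1.81 -0.    1.26  1.12]
[-212.6, 4.6, 125.9, -0.05, 0.01, 0.03]
```

```bash
python3 -m jog '[[-212.6,4,126,0,0,0,80],[-212.6,4,126,0,0,0,80],[-212.6,4,126,0,0,0,80],[-212.6,4,126,0,0,0,80],[-212.6,4,126,0,0,0,80],[-212.6,4,126,0,0,0,80],[-212.6,4,126,0,0,0,80],[-212.6,4,126,0,0,0,80]]'; python3 - <<'E'
from h import *
import pickle
st(); o=get_obs(); c=camera('wrist'); save(c,'w1.png'); pickle.dump((o,c),open('w1.pkl','wb'))
m=cam_model(c,o)
r=silhouettes('prism_center',c)
print([(q['confidence'],q['box']) for q in r])
print(fit([(m,r[0]['pixels'])],MODELS['prism_center'],(545.5,101.2,-.08)))
for k in ('link_center','bar_center','cell'):
  print(k,[(q['confidence'],q['box']) for q in spot_in(k,c)])
print(to(545.5,101.2,30,-4.6))
E
```

```text
clock: 2.72
tcp_pos: [545.1, 100.5, 229.6]
eef_rot: [-1.172, 1.267, -1.266]
wrist_force: [0.4, -0.5, 0.9]
grip_width: 80.2
t 2.72 tcp [545.1 100.5 229.6] psi -4.43 F [ 0.4 -0.5  0.9] w 80.2 q [-0.03  0.39  1.43 -0.    1.33  1.62]
[(0.85, [298.3, 132.0, 339.5, 219.3]), (0.24, [0.0, 84.7, 255.3, 273.5])]
(array([ 5.44119083e+02,  1.01948739e+02, -1.08153303e-02]), np.float64(0.0019293423974886537))
link_center [(0.96, [144.9, 169.3, 217.3, 197.6])]
bar_center [(0.78, [148.7, 126.4, 229.1, 157.9]), (0.19, [141.7, 172.4, 216.9, 196.8])]
cell [(0.75, [0.0, 81.3, 256.4, 274.3]), (0.49, [273.0, 270.7, 328.8, 325.1])]
[-3.1, 200.7, 0.6, -0.02, -0.08, 0.0]
```

View pics/w1.png

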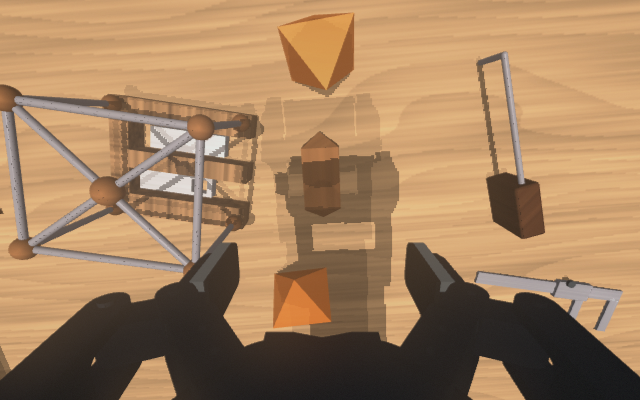

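The wrist picture shows the prism at (320,175), octa2 above it and octa1 below, and the cell at left with the link at (180,183) and its eye nearest the mouth. The wrist fit gives the prism yaw as -0.6°. Grasping it now.

```bash
python3 -c "
from h import *
print(to(544.1,101.9,16,-.6))"; python3 -m jog '[[-1.5,100,-1,0,-3.9,0,66],[-1.5,130,-1,0,-3.9,0,66],[-1.5,170,-1,0,-3.9,0,66],[-1.5,200,-1,0,-3.9,0,66],[-1.5,213.5,-1,0,-3.9,0,66],[-1.5,213.5,-1,0,-3.9,0,66],[-1.5,213.5,-1,0,-3.9,0,66]]' 40; python3 -c "
from h import *
st();print(to(544.1,101.9,16,-.6))"
```

```text
[-3.7, 214.7, -0.9, -0.02, -4.08, 0.01]
clock: 3.55
tcp_pos: [542.9, 100.2, 15.8]
eef_rot: [-1.206, 1.222, -1.217]
wrist_force: [-0.1, 0.1, -0.2]
grip_width: 66.2
t 3.55 tcp [542.9 100.2  15.8] psi -0.75 F [-0.1  0.1 -0.2] w 66.2 q [-0.03  0.65  1.63 -0.    0.86  1.55]
[-1.7, -0.2, 1.1, 0.22, -0.15, -0.0]
```

```bash
python3 -m jog '[[0,0,0,0,0,0,35],[0,0,0,0,0,0,35],[0,0,0,0,0,0,35],[0,0,0,0,0,0,35],[0,0,0,0,0,0,35],[0,0,0,0,0,0,35]]' 40; python3 -c "
from h import *
st();print(to(428,309,140,77))
print(wc((395,139)))
"
```

```text
clock: 4.05
tcp_pos: [545.7, 100.6, 19.8]
eef_rot: [-1.2, 1.214, -1.221]
wrist_force: [-0.2, -1.3, 7.7]
grip_width: 39.6
t 4.05 tcp [545.7 100.6  19.8] psi -0.7 F [-0.2 -1.3  7.7] w 39.6 q [-0.03  0.65  1.63 -0.    0.86  1.55]
[-206.9, -120.9, -119.6, -0.26, -77.7, 0.22]
[-152.8  144.2]
```

```bash
python3 -c "
from h import *
import pickle
out=pickle.load(open('s0.pkl','rb')); m=cam_model(out['side']['c'])
print(ray(m,[[178,85],[138,105],[217,62],[239,84]],0).round(0).tolist(), wc((395,312)))
print(proj(m,[[395,312,20]]))
print(to(545,101,130,-.6),to(400,130,130,-.6),to(395,312,130,-.6))"
```

```text
[[346.0, 599.0, 0.0], [221.0, 545.0, 0.0], [484.0, 675.0, 0.0], [521.0, 535.0, -0.0]] [ 15.8 183. ]
[[212.6219617  135.65715748]]
[-0.4, -110.2, -0.1, -0.32, -0.1, 0.01] [-27.6, -111.0, -145.5, -0.32, -0.1, 0.01] [-209.5, -111.1, -152.7, -0.32, -0.1, 0.01]
```

```bash
python3 -m jog '[[0,-40,0,0,0,0,35],[0,-80,0,0,0,0,35],[0,-111,-40,0,0,0,35],[-10,-111,-80,0,0,0,35],[-18,-111,-120,0,0,0,35],[-35,-111,-146,0,0,0,35],[-75,-111,-150,0,0,0,35],[-115,-111,-152,0,0,0,35],[-155,-111,-152,0,0,0,35],[-195,-111,-152,0,0,0,35],[-210,-111,-152,0,0,0,35],[-210,-111,-152,0,0,0,35]]'; python3 - <<'E'
from h import *
st(); print(to(395,312,18,-.6))
c=camera('side'); save(c,'s2.png')
E
```

```text
clock: 5.05
tcp_pos: [394.4, 315.6, 129.5]
eef_rot: [-1.201, 1.214, -1.215]
wrist_force: [-0.2, 0.1, -0.5]
grip_width: 39.4
t 5.05 tcp [394.4 315.6 129.5] psi -0.47 F [-0.2  0.1 -0.5] w 39.4 q [0.44 0.39 1.71 0.   1.04 2.02]
[3.9, 111.5, 0.3, -0.18, 0.13, -0.12]
```

View pics/s2.png

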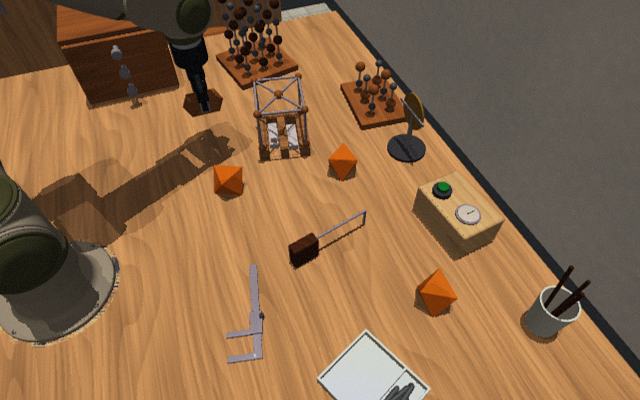

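```bash
python3 -m jog '[[0,40,0,0,0,0,35],[0,80,0,0,0,0,35],[0,100,0,0,0,0,35],[0,107,0,0,0,0,35],[0,109.5,0,0,0,0,35],[0,110,0,0,0,0,35],[0,110,0,0,0,0,45],[0,110,0,0,0,0,60],[0,110,0,0,0,0,70],[0,110,0,0,0,0,70],[0,110,0,0,0,0,70],[0,110,0,0,0,0,70]]'; python3 -c "
from h import *
st();print(to(405,150,150,13), to(498,-116,230,13))"
```

```text
clock: 6.1
tcp_pos: [394.6, 312.6, 17.9]
eef_rot: [-1.203, 1.218, -1.218]
wrist_force: [-0.3, 0.3, 0.4]
grip_width: 69.7
t 6.1 tcp [394.6 312.6  17.9] psi -0.69 F [-0.3  0.3  0.4] w 69.7 q [ 0.44  0.57  1.79 -0.    0.78  2.02]
[162.5, -132.1, 12.4, -0.01, -13.69, -0.0] [427.3, -212.1, 108.6, -0.01, -13.69, -0.0]
```

```bash
python3 -m jog '[[0,-40,0,0,0,0,75],[0,-80,0,0,0,0,75],[10,-120,2,0,0,0,75],[50,-160,10,0,-3,0,75],[90,-180,20,0,-6,0,75],[130,-200,35,0,-9,0,75],[170,-212,45,0,-13.7,0,75],[210,-212,55,0,-13.7,0,75],[250,-212,65,0,-13.7,0,75],[290,-212,75,0,-13.7,0,75],[330,-212,85,0,-13.7,0,75],[330,-212,85,0,-13.7,0,75]]'; python3 - <<'E'
from h import *
import pickle
st(); o=get_obs(); c=camera('wrist'); save(c,'w2.png')
m=cam_model(c,o); res={}
for k in ('prism_center','pick_grip','link_center','bar_center'):
    r=silhouettes(k,c); res[k]=r; print(k,[(q['confidence'],q['box']) for q in r])
pickle.dump((o,c,res),open('w2.pkl','wb'))
if res['pick_grip']:print(fit([(m,res['pick_grip'][0]['pixels'])],MODELS['pick_grip'],(498,-116.5,.22)))
if res['prism_center']:print(fit([(m,res['prism_center'][0]['pixels'])],MODELS['prism_center'],(395,312,0)))
E
```

```text
clock: 7.1
tcp_pos: [475.9, -22.1, 229.9]
eef_rot: [-1.307, 1.042, -1.043]
wrist_force: [-0.0, 1.3, -0.3]
grip_width: 75.0
t 7.1 tcp [475.9 -22.1 229.9] psi 12.87 F [-0.   1.3 -0.3] w 75.0 q [-0.29  0.22  1.66 -0.    1.27  1.05]
prism_center [(0.92, [1.5, 140.6, 57.3, 224.1])]
pick_grip [(0.64, [387.5, 4.8, 428.0, 207.7])]
link_center [(0.75, [31.0, 20.7, 111.8, 79.4])]
bar_center [(0.76, [51.5, 0.0, 137.4, 37.0]), (0.7, [389.0, 5.9, 426.5, 212.7]), (0.31, [356.1, 247.3, 396.4, 270.9])]
(array([ 4.96137614e+02, -1.14760629e+02,  2.20027768e-01]), np.float64(0.026520391926169395))
(array([ 3.92963739e+02,  3.12513199e+02, -9.83740921e-03]), np.float64(0.0009491938399150968))
```

View pics/w2.png

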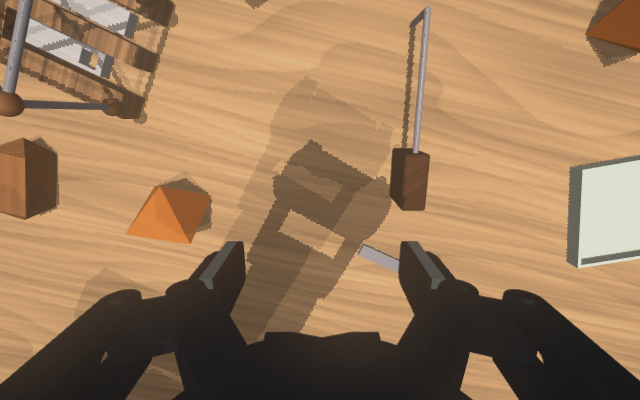

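The prism lies flat at (393,312), which is cell y≈+185. The pick block is at pixel (410,180), or world (496,-115) with yaw 12.6°. Going to grasp the block.

```bash
python3 -c "
from h import *
print(to(496.3,-115,30,12.6),to(496.3,-115,120,12.6))"
```

```text
[99.5, 199.7, -1.4, 0.01, 0.42, -0.02] [99.5, 109.7, -1.4, 0.01, 0.42, -0.02]
```

```bash
python3 -m jog '[[40,20,-1,0,0.4,0,60],[80,50,-1,0,0.4,0,60],[95,90,-1,0,0.4,0,60],[96,125,-1,0,0.4,0,60],[96,140,-1,0,0.4,0,60],[96,140,-1,0,0.4,0,60]]' 80; python3 - <<'E'
from h import *
st(); o=get_obs(); c=camera('wrist'); save(c,'w3.png')
print(to(496.3,-115,30,12.6))
m=cam_model(c,o)
r=silhouettes('pick_grip',c);print([(q['confidence'],q['box']) for q in r])
print(proj(m,xf(MODELS['pick_grip'][0],[496.1,-114.8,.22])).round(0).tolist())
if r: print(fit([(m,r[0]['pixels'])],MODELS['pick_grip'],(496,-115,.22)))
E
```

```text
clock: 7.85
tcp_pos: [494.1, -110.4, 86.0]
eef_rot: [-1.307, 1.052, -1.039]
wrist_force: [-0.1, 1.3, 0.2]
grip_width: 59.7
t 7.85 tcp [ 494.1 -110.4   86. ] psi 12.66 F [-0.1  1.3  0.2] w 59.7 q [-0.45  0.46  1.73  0.    0.95  0.9 ]
[4.4, 58.7, 0.0, 0.16, 0.09, -0.13]
[(0.78, [307.4, 0.0, 355.8, 280.5]), (0.26, [272.8, 314.2, 479.2, 400.0])]
[[346.0, 241.0], [353.0, 283.0], [312.0, 241.0], [309.0, 283.0], [348.0, 165.0], [356.0, 183.0], [312.0, 165.0], [307.0, 183.0]]
(array([ 4.96696639e+02, -1.14956646e+02,  2.19126007e-01]), np.float64(0.01221582293510437))
```

View pics/w3.png

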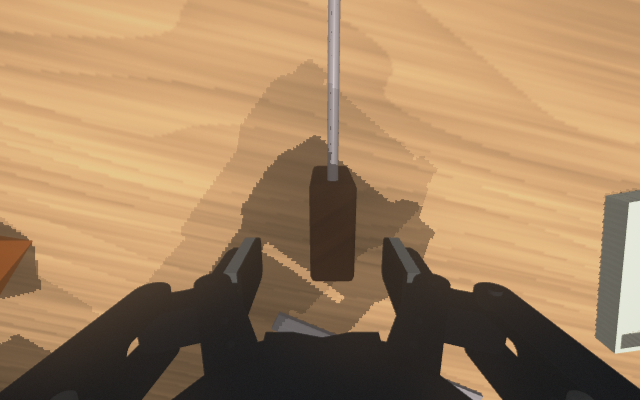

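```bash
python3 -m jog '[[4,25,1,0,0,0,60],[4.5,45,1,0,0,0,60],[4.5,57,1,0,0,0,60],[4.5,57,1,0,0,0,60],[4.5,57,1,0,0,0,22],[4.5,57,1,0,0,0,22],[4.5,57,1,0,0,0,22],[4.5,57,1,0,0,0,22],[4.5,57,1,0,0,0,22],[4.5,57,1,0,0,0,22]]' 80; python3 - <<'E'
from h import *
st(); 
# cell-frame plan
th=np.degrees(CELL[2]); print('psi',th)
print('entry block pos', cw(-178-90,25.5), cw(-178,25.5))
E
```

```text
clock: 8.78
tcp_pos: [499.2, -116.5, 34.7]
eef_rot: [-1.304, 1.042, -1.048]
wrist_force: [0.3, 1.8, 7.9]
grip_width: 24.9
t 8.78 tcp [ 499.2 -116.5   34.7] psi 12.62 F [0.3 1.8 7.9] w 24.9 q [-0.46  0.55  1.76  0.    0.83  0.89]
psi 77.02271639943658
entry block pos [4.848e+02 1.000e-01] [505.   87.8]
```

```bash
python3 -c "
from h import *
print(to(484,-2,100,77))"; python3 -m jog '[[0,-30,0,0,0,0,22],[0,-60,0,0,0,0,22],[-15,-70,0,0,-7,0,22],[-30,-70,2,0,-14,0,22],[-45,-70,4,0,-21,0,22],[-60,-70,6,0,-28,0,22],[-75,-70,8,0,-35,0,22],[-90,-70,10,0,-42,0,22],[-105,-70,11,0,-49,0,22],[-113,-70,11,0,-56,0,22],[-115,-70,11,0,-62,0,22],[-115,-70,11,0,-64.4,0,22]]'; python3 - <<'E'
from h import *
import pickle
st()
for n in('scene','side'):
    c=camera(n); save(c,n+'4.png'); r=silhouettes('pick_grip',c); print([(q['confidence'],q['box']) for q in r]); pickle.dump((c,r),open(n+'4.pkl','wb'))
c=cv2.imread('pics/side4.png')[60:280,180:400]; cv2.imwrite('pics/side4c.png',cv2.resize(c,None,fx=2.7,fy=2.7,interpolation=cv2.INTER_CUBIC))
c=cv2.imread('pics/scene4.png')[90:260,280:450]; cv2.imwrite('pics/scene4c.png',cv2.resize(c,None,fx=3.5,fy=3.5,interpolation=cv2.INTER_CUBIC))
E
```

```text
[-114.9, -65.5, 10.4, -0.08, -64.38, 0.19]
clock: 9.78
tcp_pos: [483.7, -0.9, 103.6]
eef_rot: [-1.564, 0.172, -0.174]
wrist_force: [-0.0, -0.0, -2.1]
grip_width: 25.2
t 9.78 tcp [483.7  -0.9 103.6] psi 77.39 F [-0.  -0.  -2.1] w 25.2 q [-0.24  0.39  1.79  0.    0.96 -0.02]
[(0.79, [304.5, 164.2, 332.4, 197.7])]
[(0.94, [272.0, 173.7, 282.0, 210.3])]
```

View pics/side4c.png

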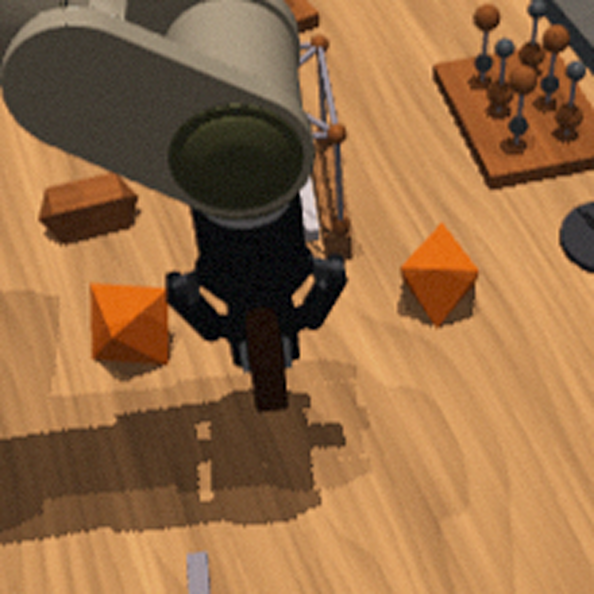

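View pics/scene4c.png

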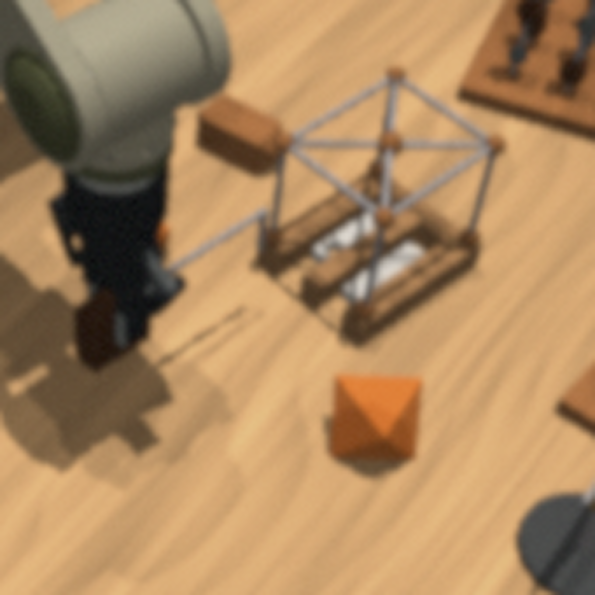

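```bash
python3 - <<'E'
from h import *
import pickle
c,r=pickle.load(open('scene4.pkl','rb')); m=cam_model(c)
crop(c,(325,130,375,180),12,'hk4.png')
for f in (68,71,74):
    for yaw in (75.4,77.4,79.4):
        a=np.radians(yaw); P=[[483.7+d*np.cos(a),-.9+d*np.sin(a),z] for d,z in((160,f+3),(160,f+50),(40,f+50))]
        print(f,yaw,proj(m,P).round(1).tolist())
E
```

```text
68 75.4 [[355.4, 162.0], [356.8, 150.5], [324.0, 169.7]]
68 77.4 [[354.1, 160.9], [355.5, 149.4], [323.6, 169.5]]
68 79.4 [[352.8, 159.9], [354.1, 148.4], [323.3, 169.2]]
71 75.4 [[355.5, 161.3], [356.9, 149.7], [324.0, 169.0]]
71 77.4 [[354.2, 160.2], [355.5, 148.7], [323.7, 168.7]]
71 79.4 [[352.9, 159.2], [354.2, 147.6], [323.3, 168.4]]
74 75.4 [[355.6, 160.6], [357.0, 149.0], [324.0, 168.2]]
74 77.4 [[354.3, 159.5], [355.6, 147.9], [323.7, 167.9]]
74 79.4 [[352.9, 158.4], [354.2, 146.8], [323.3, 167.7]]
```

View pics/hk4.png

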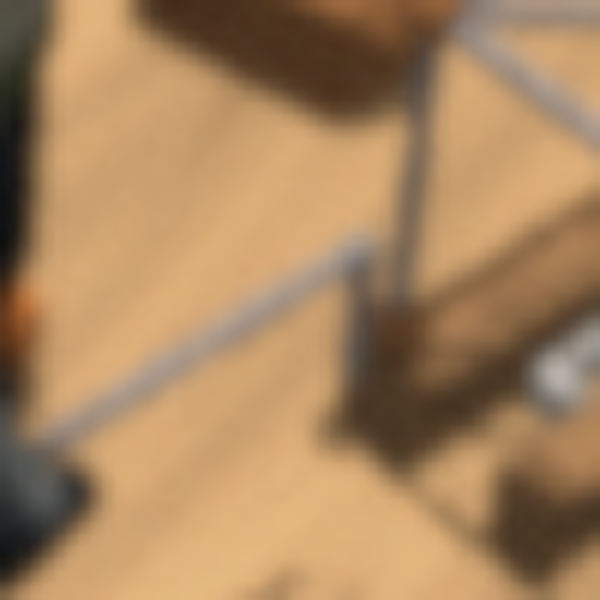

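```bash
python3 - <<'E'
from h import *
import pickle
o1,c1=pickle.load(open('w1.pkl','rb')); o2,c2,r2=pickle.load(open('w2.pkl','rb'))
a=cv2.resize(cv2.cvtColor(c1['image'],cv2.COLOR_RGB2BGR)[110:220,130:270],None,fx=5,fy=5,interpolation=cv2.INTER_CUBIC)
b=cv2.resize(cv2.cvtColor(c2['image'],cv2.COLOR_RGB2BGR)[0:125,15:180],None,fx=4.4,fy=4.4,interpolation=cv2.INTER_CUBIC)
for im,m,(x0,y0),s in((a,cam_model(c1,o1),(130,110),5),(b,cam_model(c2,o2),(15,0),4.4)):
    def dr(P,col):
        q=(proj(m,xf(np.array(P,float),CELL))-[x0,y0]+.5)*s; cv2.polylines(im,[q.astype(np.int32).reshape(-1,1,2)],True,col,1,cv2.LINE_AA)
    dr([[-75,65,30],[-75,40,30],[55,40,30],[55,10,30],[-75,10,30],[-75,-10,30],[55,-10,30],[55,-40,30],[-75,-40,30],[-75,-65,30],[75,-65,30],[75,65,30]],(0,255,0))
    ex,ey=-18.2,25
    dr([[ex-9,ey-8,14],[ex+9,ey-8,14],[ex+9,ey+8,14],[ex-9,ey+8,14]],(0,0,255))
    dr([[ex-15,ey-12,14],[ex+69,ey-12,14],[ex+69,ey+12,14],[ex-15,ey+12,14]],(255,0,0))
cv2.imwrite('pics/ov1.png',a); cv2.imwrite('pics/ov2.png',b)
E
```

```text
(no output)
```

View pics/ov1.png

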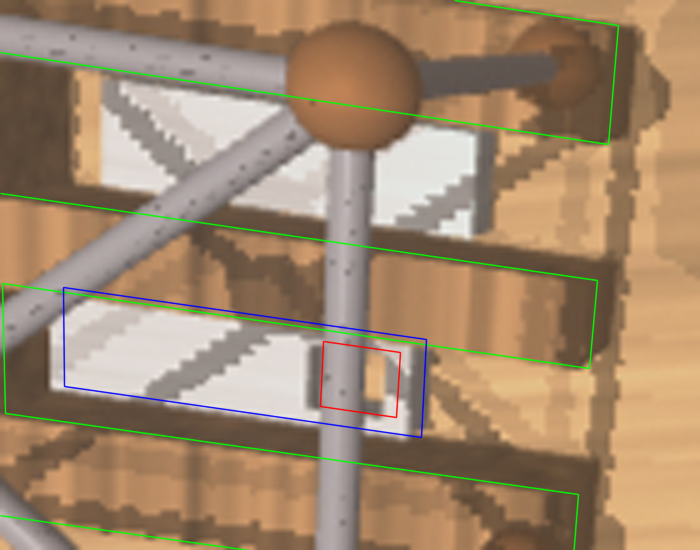

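View pics/ov2.png

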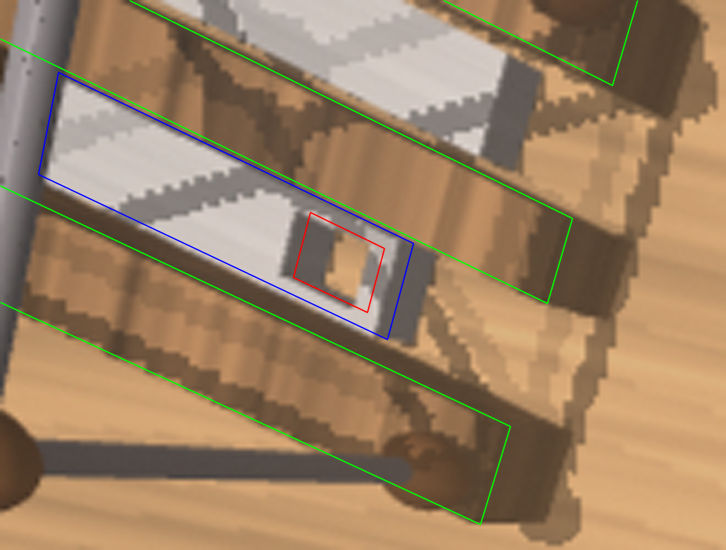

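```bash
python3 - <<'E'
from h import *
import pickle
o1,c1=pickle.load(open('w1.pkl','rb')); o2,c2,r2=pickle.load(open('w2.pkl','rb'))
out=pickle.load(open('s0.pkl','rb'))
crop(c2,(65,35,165,115),8,'z2.png'); crop(c1,(180,160,260,220),10,'z1.png'); crop(out['side']['c'],(262,118,302,158),15,'z3.png'); crop(out['scene']['c'],(360,145,410,185),14,'z4.png')
E
```

```text
(no output)
```

View pics/z2.png

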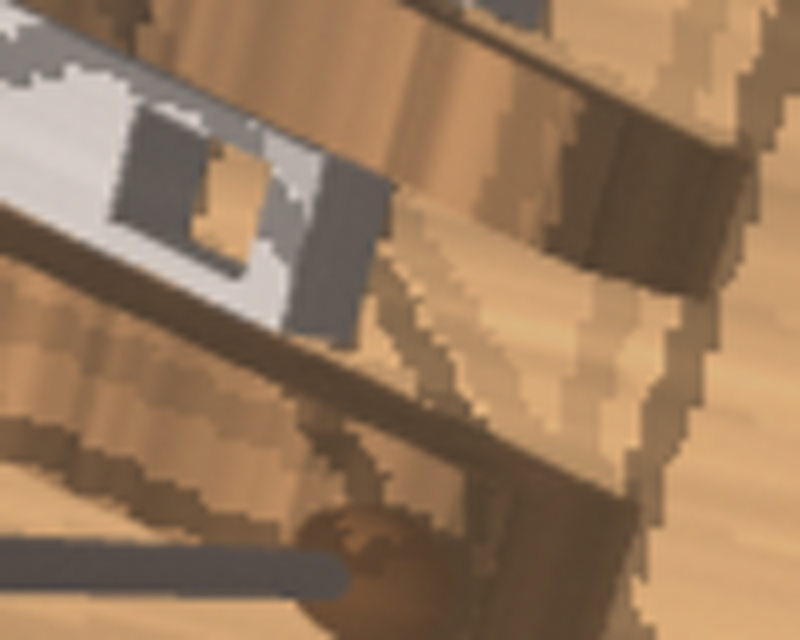

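View pics/z1.png

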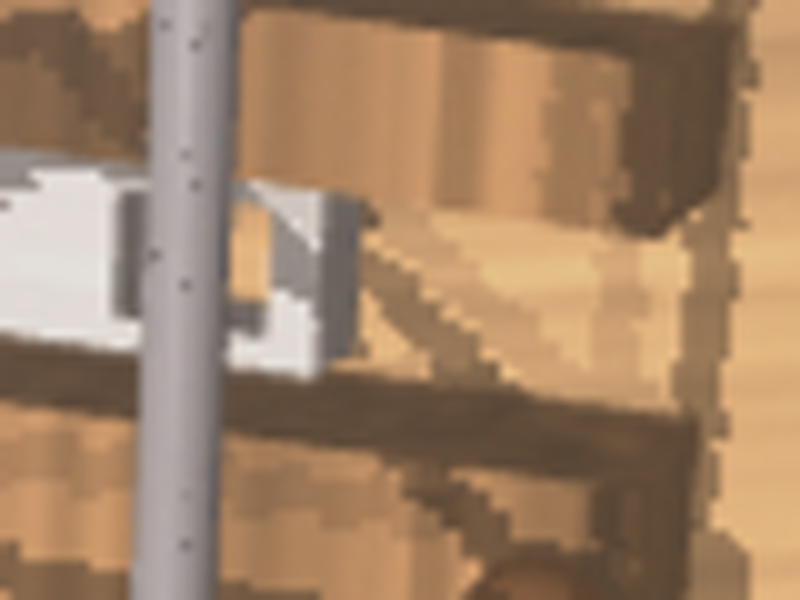

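View pics/z3.png

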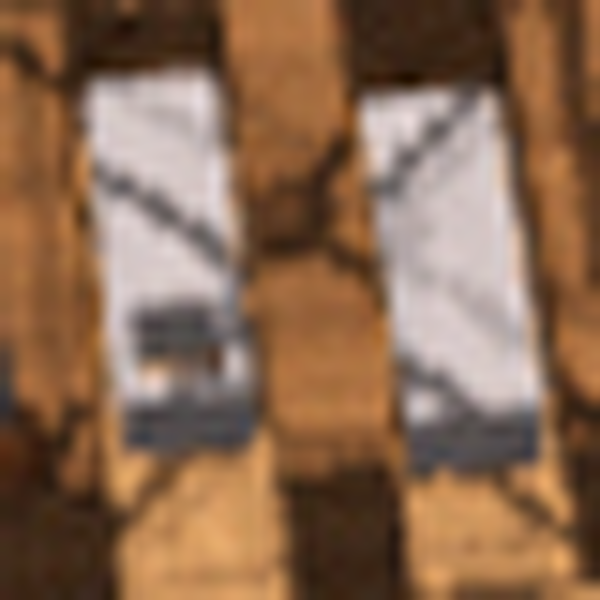

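View pics/z4.png

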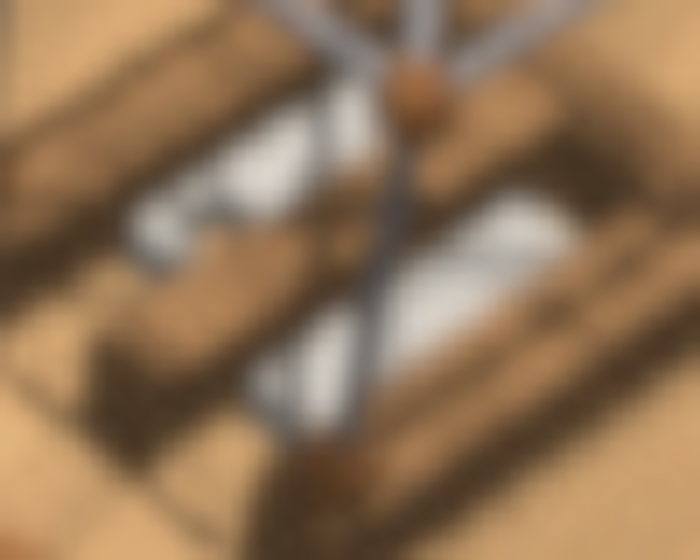

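```bash
python3 - <<'E'
from h import *
import pickle
o1,c1=pickle.load(open('w1.pkl','rb')); o2,c2,r2=pickle.load(open('w2.pkl','rb'))
out=pickle.load(open('s0.pkl','rb'))
m1,m2,ms=cam_model(c1,o1),cam_model(c2,o2),cam_model(out['side']['c'])
z2=lambda *p:[(65+u/8-.44,35+v/8-.44) for u,v in p]
z1=lambda *p:[(180+u/10-.45,160+v/10-.45) for u,v in p]
z3=lambda *p:[(262+u/15-.47,118+v/15-.47) for u,v in p]
def show(t,m,uv,z): 
    for w in ray(m,uv,z): print(t,w[:2].round(1),'cell',wc(w))
show('eye w2',m2,z2((190.75,188.75)),14); show('eye w1',m1,z1((193,257)),14); show('eye side',ms,z3((178,345)),14)
show('end w2',m2,z2((327,155),(283,330)),14); show('end w1',m1,z1((325,190),(313,378)),14); show('end side',ms,z3((120,405),(250,400)),14)
show('front bot w2',m2,z2((745,155),(705,295)),0)
show('front bot w1',m1,z1((733,40),(690,440)),[30,0][1]*0)
show('strip top w2',m2,z2((590,98),(548,245)),30)
show('front side',ms,z3((290,590)),0)
E
```

```text
eye w2 [541.7 246.6] cell [-15.   25.4]
eye w1 [541.9 246.5] cell [-15.1  25.2]
eye side [540.9 241.3] cell [-20.3  24.9]
end w2 [549.9 229.2] cell [-30.1  13.5]
end w2 [526.7 234.2] cell [-30.5  37.2]
end w1 [548.6 229.6] cell [-30.   14.8]
end w1 [526.1 235. ] cell [-29.8  38. ]
end side [527.  230.5] cell [-34.   36.1]
end side [548.5 223.3] cell [-36.1  13.5]
front bot w2 [563.  182.8] cell [-72.4  -9.7]
front bot w2 [543.7 186.8] cell [-72.8  10. ]
front bot w1 [560.5 182.8] cell [-73.   -7.2]
front bot w1 [511.  195.1] cell [-72.   43.7]
strip top w2 [563.4 186.5] cell [-68.7  -9.3]
strip top w2 [545.  190.6] cell [-68.8   9.5]
front side [544.  190.1] cell [-69.5  10.5]
```

```bash
python3 -c "
from h import *
print(to(505.6,89.3,70,77))"
```

```text
[0.5, 33.3, 93.6, 0.0, -0.09, 0.05]
```

```bash
python3 -m jog '[[0.5,20,5,0,0,0,22],[0.5,33,15,0,0,0,22],[0.5,33,40,0,0,0,22],[0.5,33,65,0,0,0,22],[0.5,33,85,0,0,0,22],[0.5,33,93.5,0,0,0,22],[0.5,33,93.5,0,0,0,22],[0.5,33,93.5,0,0,0,22]]'; python3 - <<'E'
from h import *
import pickle
st()
c=camera('scene'); save(c,'scene5.png'); pickle.dump(c,open('scene5.pkl','wb')); crop(c,(345,125,425,185),10,'hk5.png')
m=cam_model(c)
o=get_obs(); Rt=R.from_rotvec(o['eef_rot']).as_matrix(); h=o['tcp_pos']+160*Rt[:,2]
for dz in (-32,15): print(proj(m,[h+[0,0,dz]]))
print('under hook table-14', proj(m,[[h[0],h[1],14]]), h, wc(h))
c=camera('side'); save(c,'side5.png')
E
```

```text
clock: 10.65
tcp_pos: [505.1, 88.9, 69.8]
eef_rot: [-1.564, 0.178, -0.178]
wrist_force: [-0.1, 0.2, -1.7]
grip_width: 25.0
t 10.65 tcp [505.1  88.9  69.8] psi 77.0 F [-0.1  0.2 -1.7] w 25.0 q [-0.05  0.49  1.73 -0.    0.91  0.17]
[[375.43570861 154.99189925]]
[[377.34452663 143.88401364]]
under hook table-14 [[374.5107545  160.37443669]] [541.23156308 244.37485688  69.7900064 ] [-17.3  25.3]
```

View pics/hk5.png

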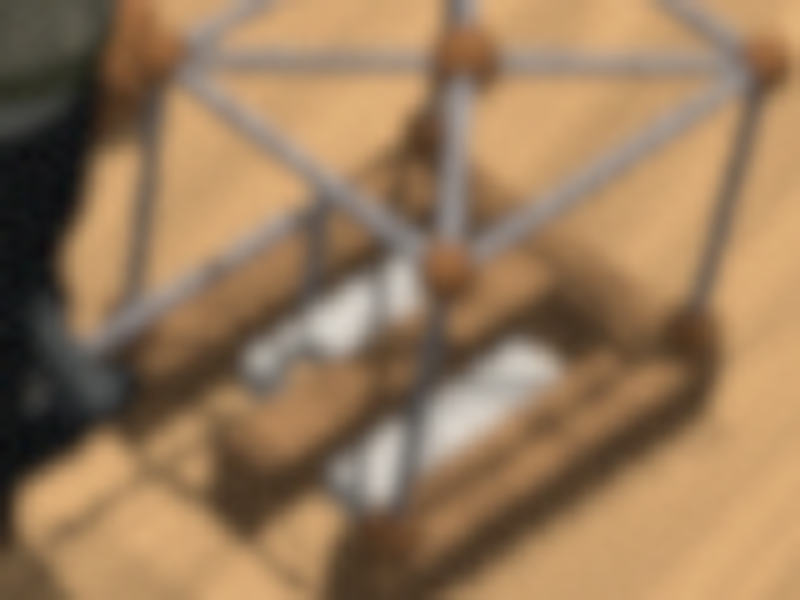

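View pics/side5.png

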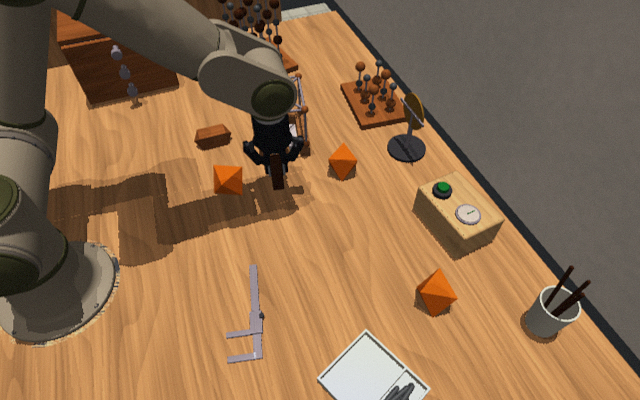

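```bash
python3 - <<'E'
from h import *
import pickle
c=pickle.load(open('scene5.pkl','rb')); m=cam_model(c)
x0,y0,s=360,140,16
im=cv2.resize(cv2.cvtColor(c['image'],cv2.COLOR_RGB2BGR)[140:180,360:405],None,fx=s,fy=s,interpolation=cv2.INTER_CUBIC)
raw=im.copy()
def dr(P,p,col):
    q=(proj(m,xf(np.array(P,float),p))-[x0,y0]+.5)*s; cv2.polylines(im,[q.astype(np.int32).reshape(-1,1,2)],True,col,1,cv2.LINE_AA)
for e,col in (((541.8,246.5,1.344),(0,0,255)),((541,241.8,1.344),(255,0,0))):
    dr([[-9,-8,14],[9,-8,14],[9,8,14],[-9,8,14]],e,col); dr([[-15,-12,14],[69,-12,14],[69,12,14],[-15,12,14]],e,col); dr([[-15,-12,0],[-15,12,0]],e,col)
dr([[-75,65,30],[-75,40,30],[55,40,30],[55,10,30],[-75,10,30],[-75,-10,30],[55,-10,30],[55,-40,30],[-75,-40,30]],CELL,(0,255,0))
cv2.imwrite('pics/ov5.png',im); 
E
```

```text
(no output)
```

View pics/ov5.png

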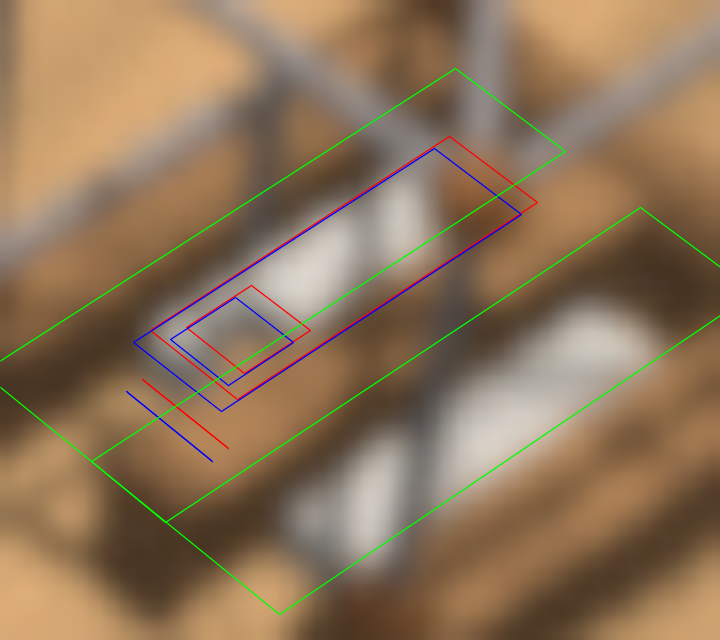

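```bash
python3 -m jog '[[0,0,-1,0,0,0,22],[0,10,-1,0,0,0,22],[0,17,-1,0,0,0,22],[0,21,-1,0,0,0,22],[0,25,-1,0,0,0,22],[0,29,-1,0,0,0,22],[0,29,-1,0,0,0,22]]'; python3 - <<'E'
from h import *
import pickle
st()
c=camera('scene'); save(c,'scene6.png'); crop(c,(345,125,425,185),10,'hk6.png')
E
```

```text
clock: 11.33
tcp_pos: [504.6, 88.3, 39.9]
eef_rot: [-1.564, 0.179, -0.177]
wrist_force: [0.6, -0.5, -0.5]
grip_width: 25.4
t 11.33 tcp [504.6  88.3  39.9] psi 77.01 F [ 0.6 -0.5 -0.5] w 25.4 q [-0.06  0.54  1.75  0.    0.85  0.17]
```

View pics/hk6.png

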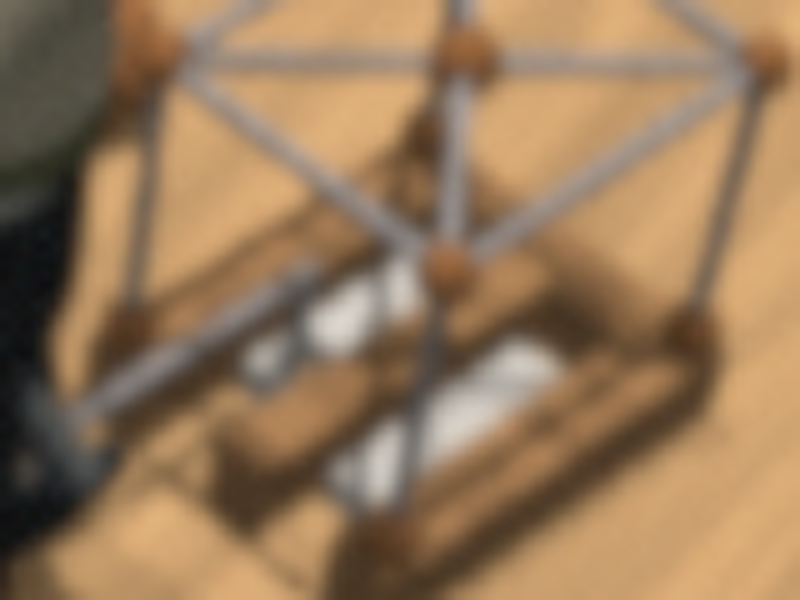

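```bash
python3 -m jog '[[0,2,0,0,0,0,22],[0,3,0,0,0,0,22],[0,3,0,0,0,0,22]]'; python3 - <<'E'
from h import *
import pickle
for i in range(3):
    st()
    c=camera('scene')
save(c,'scene7.png'); crop(c,(355,140,405,180),16,'hk7.png')
m=cam_model(c)
o=get_obs(); Rt=R.from_rotvec(o['eef_rot']).as_matrix(); h=o['tcp_pos']+160*Rt[:,2]
for dz in (-32,15): print(((proj(m,[h+[0,0,dz]])-[355,140]+.5)*16).round(0))
E
```

```text
clock: 11.63
tcp_pos: [505.0, 88.3, 37.7]
eef_rot: [-1.563, 0.178, -0.178]
wrist_force: [1.0, 0.5, -1.2]
grip_width: 25.2
t 11.63 tcp [505.   88.3  37.7] psi 77.01 F [ 1.   0.5 -1.2] w 25.2 q [-0.06  0.55  1.75  0.    0.84  0.17]
t 11.68 tcp [505.   88.3  37.8] psi 77.01 F [-0.1 -0.  -0.7] w 24.9 q [-0.06  0.55  1.75 -0.    0.84  0.17]
t 11.73 tcp [505.1  88.3  37.9] psi 77.01 F [ 0.1  0.5 -0.8] w 25.1 q [-0.06  0.55  1.75  0.    0.84  0.17]
[[314. 363.]]
[[343. 192.]]
```

View pics/hk7.png

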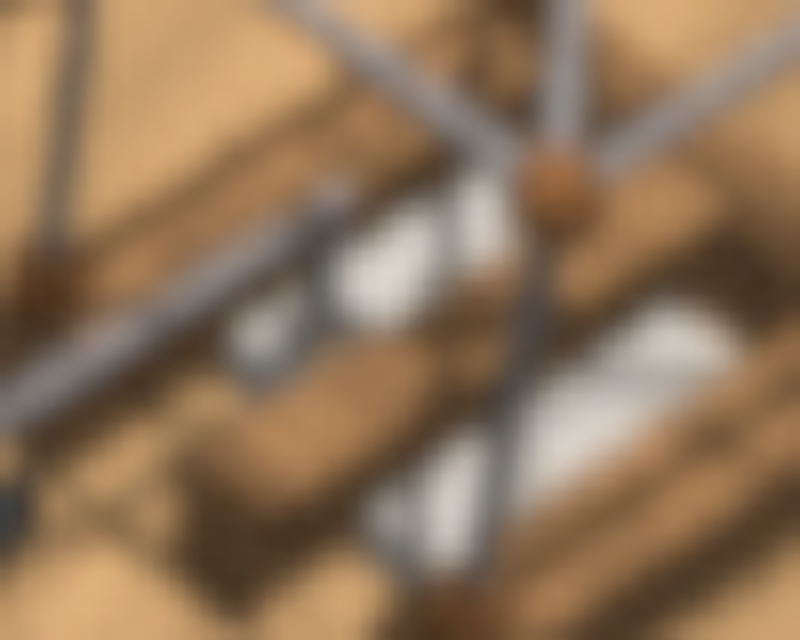

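```bash
python3 -m jog '[[0,0,-6,0,0,0,22],[0,0,-14,0,0,0,22],[0,0,-24,0,0,0,22],[0,0,-34,0,0,0,22],[0,0,-40,0,0,0,22]]'; python3 - <<'E'
from h import *
st()
c=camera('scene'); save(c,'scene8.png'); crop(c,(335,140,405,190),11,'hk8.png')
E
```

```text
clock: 12.2
tcp_pos: [495.7, 47.8, 37.8]
eef_rot: [-1.564, 0.179, -0.179]
wrist_force: [0.7, 0.8, -1.9]
grip_width: 24.9
t 12.2 tcp [495.7  47.8  37.8] psi 76.95 F [ 0.7  0.8 -1.9] w 24.9 q [-0.14  0.52  1.8  -0.    0.82  0.09]
```

View pics/hk8.png

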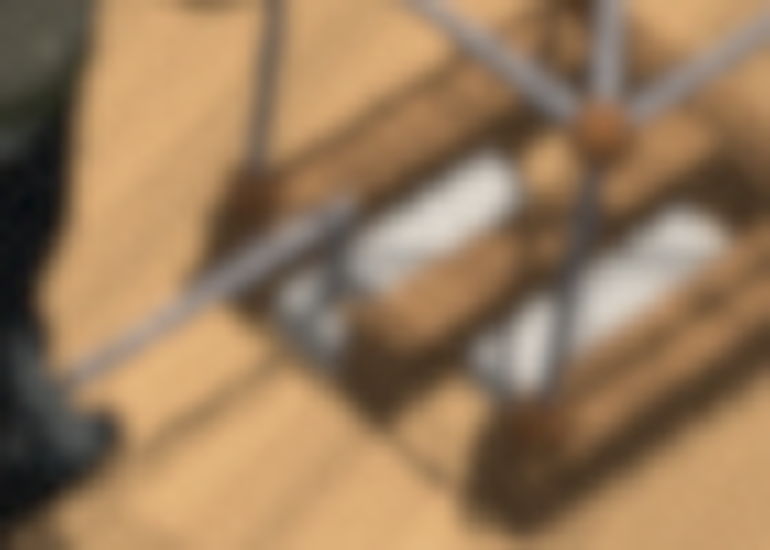

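The hook is in the eye and the link follows: its end is now at the mouth, crop (310,330). I'll keep pulling.

```bash
python3 -m jog '[[0,0,-8,0,0,0,22],[0,0,-18,0,0,0,22],[0,0,-29,0,0,0,22],[0,0,-40,0,0,0,22],[0,0,-52,0,0,0,22],[0,0,-64,0,0,0,22],[0,0,-76,0,0,0,22],[0,0,-88,0,0,0,22],[0,0,-100,0,0,0,22],[0,0,-109,0,0,0,22],[0,0,-113,0,0,0,22],[0,0,-113,0,0,0,22]]'; python3 - <<'E'
from h import *
import pickle
st()
c=camera('scene'); save(c,'scene9.png'); crop(c,(310,130,410,210),8,'hk9.png')
m=cam_model(c); r=silhouettes('link_center',c); pickle.dump((c,r),open('scene9.pkl','wb'))
print([(q['confidence'],q['box']) for q in r])
L=[boxp(-42,42,-12,12,0,14)]
for q in r[:2]:
    p,f=fit([(m,q['pixels'])],L,(*cw(-130,25),CELL[2])); print(p.round(2),f,wc(p))
E
```

```text
clock: 13.25
tcp_pos: [470.5, -61.7, 37.8]
eef_rot: [-1.563, 0.179, -0.179]
wrist_force: [-0.2, -0.2, -0.8]
grip_width: 25.1
t 13.25 tcp [470.5 -61.7  37.8] psi 76.93 F [-0.2 -0.2 -0.8] w 25.1 q [-0.38  0.49  1.87 -0.    0.79 -0.15]
[(0.58, [334.7, 173.8, 358.7, 194.0])]
[515.89 121.08   1.41] 0.008628835901618004 [-143.1   22.3]
```

View pics/hk9.png

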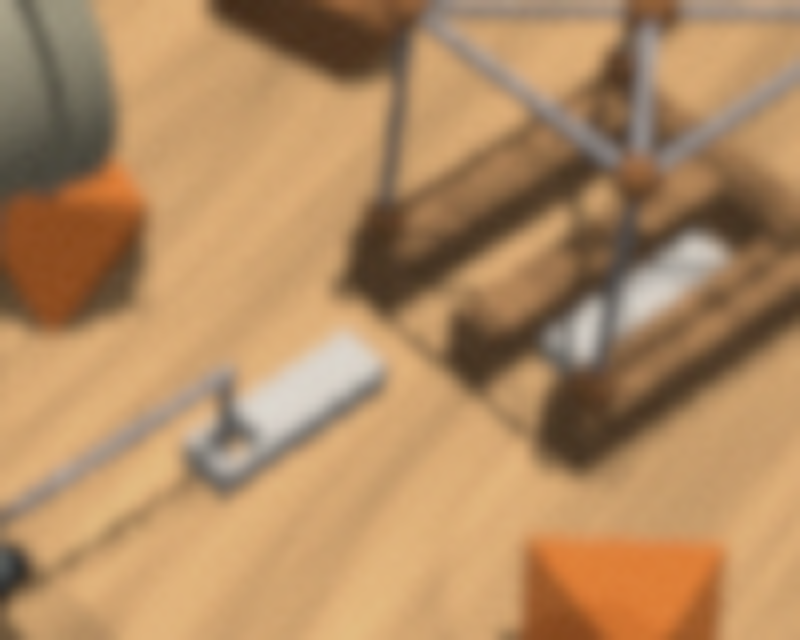

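The link is fully clear of the mouth, with its centre at cell x≈-138. Next I'll lift the pick and return it to about its starting place.

```bash
python3 -c "
from h import *
print(to(497,-115,98,12.6))"
```

```text
[37.9, -60.2, -47.0, -0.0, 64.4, -0.01]
```

```bash
python3 -m jog '[[0,-15,0,0,0,0,22],[0,-40,0,0,0,0,22],[4,-60,-5,0,6,0,22],[8,-60,-10,0,13,0,22],[12,-60,-15,0,20,0,22],[16,-60,-20,0,27,0,22],[20,-60,-25,0,34,0,22],[25,-60,-30,0,41,0,22],[30,-60,-36,0,48,0,22],[34,-60,-42,0,55,0,22],[38,-60,-47,0,62,0,22],[38,-60,-47,0,64.4,0,22]]'; python3 - <<'E'
from h import *
st(); print(to(497,-115,39,12.6))
c=camera('scene'); save(c,'scene10.png'); crop(c,(250,130,410,270),5,'hk10.png')
E
```

```text
clock: 14.35
tcp_pos: [497.6, -115.4, 97.8]
eef_rot: [-1.303, 1.05, -1.05]
wrist_force: [0.3, 0.1, -0.8]
grip_width: 25.4
t 14.35 tcp [ 497.6 -115.4   97.8] psi 12.26 F [ 0.3  0.1 -0.8] w 25.4 q [-0.46  0.45  1.72 -0.    0.98  0.9 ]
[-0.5, 58.8, -0.5, -0.02, -0.34, 0.02]
```

View pics/hk10.png

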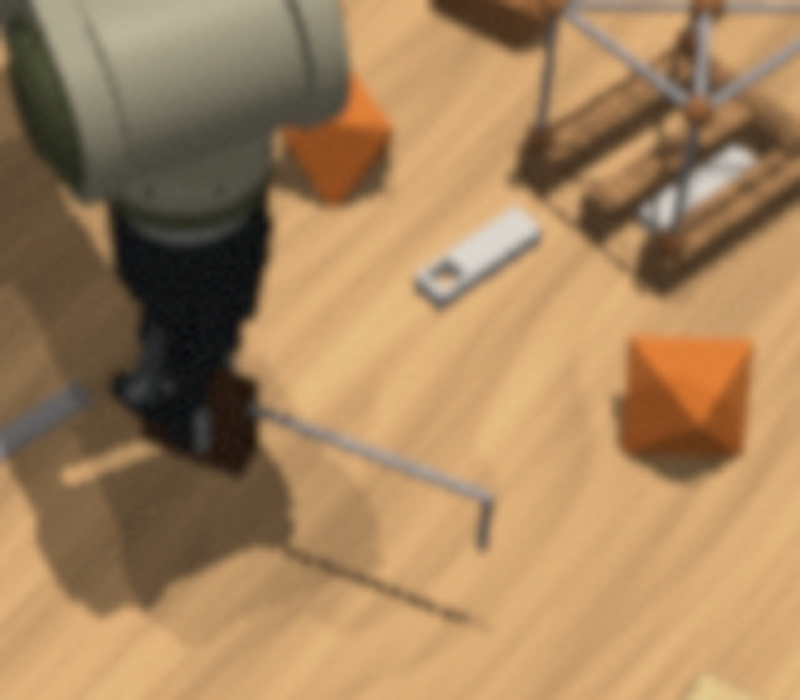

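```bash
python3 -m jog '[[0,25,0,0,0,0,22],[0,45,0,0,0,0,22],[0,55,0,0,0,0,22],[0,59,0,0,0,0,22],[0,60,0,0,0,0,22],[0,61,0,0,0,0,22],[0,61,0,0,0,0,22]]';python3 -c "
from h import *
st()"
```

```text
clock: 14.98
tcp_pos: [497.6, -115.2, 37.5]
eef_rot: [-1.305, 1.044, -1.046]
wrist_force: [0.6, 0.3, -1.2]
grip_width: 25.0
t 14.98 tcp [ 497.6 -115.2   37.5] psi 12.63 F [ 0.6  0.3 -1.2] w 25.0 q [-0.46  0.54  1.76  0.    0.84  0.89]
```

```bash
python3 -m jog '[[0,1,0,0,0,0,22],[0,2,0,0,0,0,22],[0,2.5,0,0,0,0,22],[0,2.5,0,0,0,0,22]]';python3 -c "
from h import *
st()"
```

```text
clock: 15.32
tcp_pos: [497.2, -115.2, 34.7]
eef_rot: [-1.305, 1.045, -1.046]
wrist_force: [-2.3, -0.0, 3.7]
grip_width: 25.2
t 15.32 tcp [ 497.2 -115.2   34.7] psi 12.61 F [-2.3 -0.   3.7] w 25.2 q [-0.46  0.55  1.76  0.    0.83  0.89]
```

```bash
python3 -m jog '[[0,0,0,0,0,0,35],[0,0,0,0,0,0,50],[0,0,0,0,0,0,55],[0,0,0,0,0,0,55],[0,-15,0,0,0,0,55],[0,-45,0,0,0,0,55],[0,-85,0,0,0,0,55],[0,-125,0,0,0,0,55],[0,-165,0,0,0,0,55],[0,-165,0,0,0,0,55]]';python3 -c "
from h import *
st()
print(to(514,100,150,77))
c=camera('side'); save(c,'side11.png')
"
```

```text
clock: 16.15
tcp_pos: [499.6, -116.2, 206.7]
eef_rot: [-1.302, 1.034, -1.055]
wrist_force: [1.2, 0.5, 0.3]
grip_width: 55.3
t 16.15 tcp [ 499.6 -116.2  206.7] psi 12.63 F [1.2 0.5 0.3] w 55.3 q [-0.46  0.31  1.6   0.    1.22  0.89]
[-208.3, 55.6, 60.7, -0.25, -64.38, 0.74]
```

View pics/side11.png

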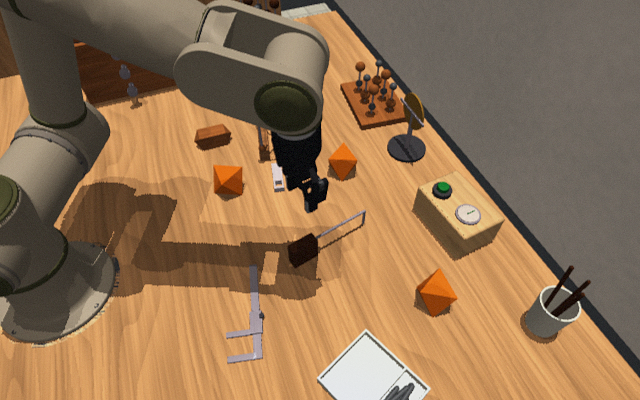

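```bash
python3 - <<'E'
import cv2
a=cv2.imread('pics/side11.png')[80:220,240:350]; cv2.imwrite('pics/g.png',cv2.resize(a,None,fx=5,fy=4.2 and 5,interpolation=cv2.INTER_CUBIC)[:600])
a=cv2.imread('pics/scene10.png')[130:240,250:340]; cv2.imwrite('pics/g2.png',cv2.convertScaleAbs(cv2.resize(a,None,fx=5,fy=5,interpolation=cv2.INTER_CUBIC),alpha=2,beta=20))
E
```

```text
(no output)
```

View pics/g.png

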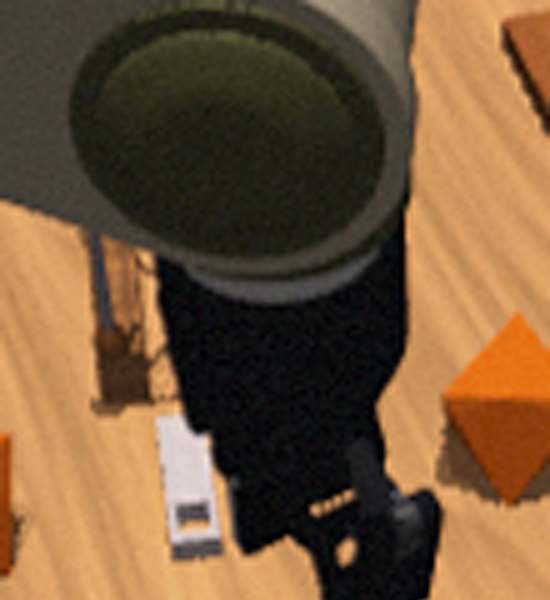

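View pics/g2.png

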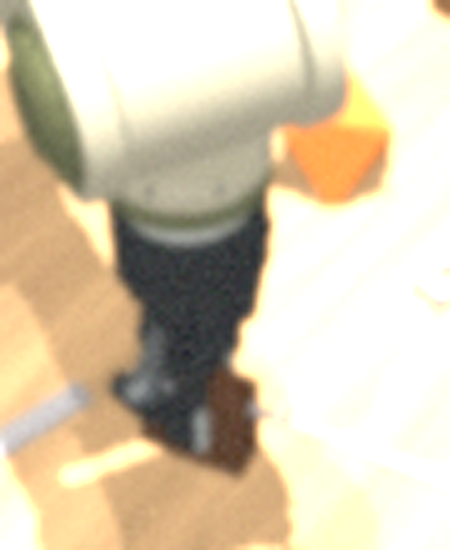

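```bash
python3 -m jog '[[-20,0,6,0,-7,0,55],[-45,5,13,0,-14,0,55],[-70,10,20,0,-21,0,55],[-95,15,27,0,-28,0,55],[-120,20,34,0,-35,0,55],[-145,25,41,0,-42,0,55],[-165,30,48,0,-49,0,55],[-180,35,54,0,-56,0,55],[-190,40,57,0,-62,0,55],[-198,45,59,0,-64.4,0,55],[-198,45,59,0,-64.4,0,55]]' 60;python3 - <<'E'
from h import *
import pickle
st(); o=get_obs(); c=camera('wrist'); save(c,'w12.png'); m=cam_model(c,o)
r=silhouettes('link_center',c); print([(q['confidence'],q['box']) for q in r])
L=[boxp(-42,42,-12,12,0,14)]
for q in r[:2]:
    mk=q['pixels'].astype(np.uint8)
    cs=cv2.findContours(mk,cv2.RETR_EXTERNAL,cv2.CHAIN_APPROX_NONE)[0]; cv2.drawContours(mk,cs,-1,1,-1)
    p,f=fit([(m,mk)],L,(514,118,1.36)); print(p.round(2),np.degrees(p[2]),f,wc(p))
    im=cv2.cvtColor(c['image'],cv2.COLOR_RGB2BGR)
    for P in ([[-42,-12,14],[42,-12,14],[42,12,14],[-42,12,14]],[[-36,-8,14],[-18,-8,14],[-18,8,14],[-36,8,14]]):
        cv2.polylines(im,[np.round(proj(m,xf(np.array(P,float),p))).astype(np.int32).reshape(-1,1,2)],True,(0,0,255),1)
    cv2.imwrite('pics/w12o.png',im)
    if q is r[0]: print(to(*(xf(np.array([[-7,0,0.]]),p)[0,:2]),13,np.degrees(p[2])))
E
```

```text
clock: 17.12
tcp_pos: [510.3, 92.3, 152.1]
eef_rot: [-1.564, 0.179, -0.173]
wrist_force: [0.1, -0.6, 0.1]
grip_width: 54.8
t 17.12 tcp [510.3  92.3 152.1] psi 77.18 F [ 0.1 -0.6  0.1] w 54.8 q [-0.05  0.39  1.64  0.    1.12  0.18]
[(0.66, [305.6, 108.4, 334.4, 202.0])]
[512.26 123.71   1.36] 78.0538135357068 0.006995774805545807 [-141.3   26.5]
[-5.8, 140.4, 25.3, 0.02, -1.12, -0.1]
```

View pics/w12o.png

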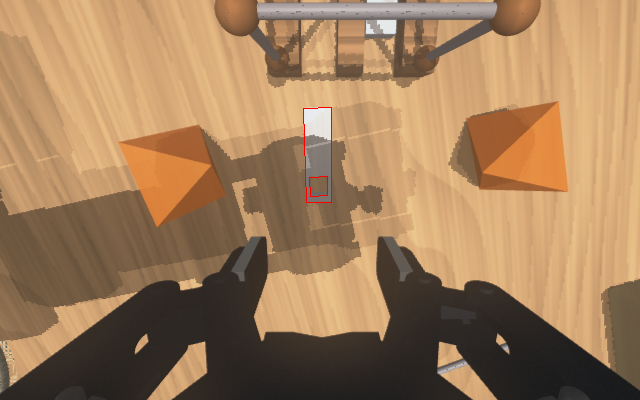

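```bash
python3 -m jog '[[-5.5,40,20,0,-1,0,50],[-5.5,80,25,0,-1,0,50],[-5.5,110,25,0,-1,0,50],[-5.5,125,25,0,-1,0,50],[-5.5,132,25,0,-1,0,50],[-5.5,138,25,0,-1,0,50],[-5.5,138,25,0,-1,0,50]]' 60;python3 - <<'E'
from h import *
st(); o=get_obs(); c=camera('wrist'); save(c,'w13.png'); print(to(510.8,116.9,14,78.05))
E
```

```text
clock: 17.8
tcp_pos: [511.9, 116.1, 16.2]
eef_rot: [-1.564, 0.165, -0.165]
wrist_force: [0.5, 0.8, 1.1]
grip_width: 50.1
t 17.8 tcp [511.9 116.1  16.2] psi 77.93 F [0.5 0.8 1.1] w 50.1 q [-0.    0.61  1.72 -0.    0.81  0.21]
[-1.5, 2.9, 0.3, -0.01, -0.1, 0.06]
```

View pics/w13.png

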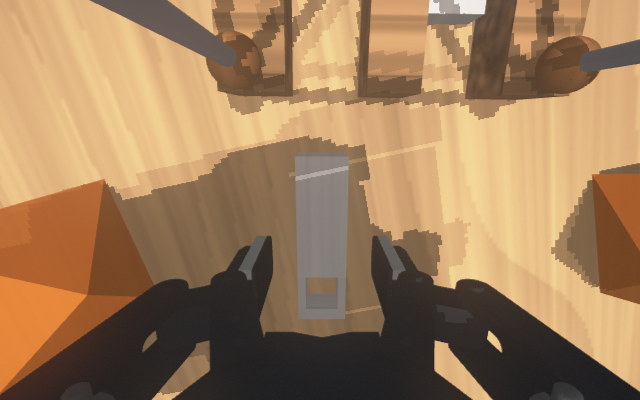

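```bash
python3 -m jog '[[-0.5,1.5,0,0,0,0,50],[-0.5,1.5,0,0,0,0,20],[-0.5,1.5,0,0,0,0,20],[-0.5,1.5,0,0,0,0,20],[-0.5,1.5,0,0,0,0,20],[-0.5,1.5,0,0,0,0,20],[-0.5,1.5,0,0,0,0,20]]' 60;python3 -c "
from h import *
st()"; python3 -m jog '[[-0.5,-10,0,0,0,0,20],[-0.5,-30,0,0,0,0,20],[-0.5,-60,0,0,0,0,20],[-0.5,-60,0,0,0,0,20]]';python3 - <<'E'
from h import *
st(); o=get_obs(); c=camera('wrist'); save(c,'w14.png')
print(to(512,-388,150,22.5),to(512,-388,150,-157.5),to(512,-388,150,202.5))
E
```

```text
clock: 18.43
tcp_pos: [511.7, 116.7, 15.8]
eef_rot: [-1.564, 0.163, -0.165]
wrist_force: [-1.0, 0.1, 6.2]
grip_width: 22.0
t 18.43 tcp [511.7 116.7  15.8] psi 78.01 F [-1.   0.1  6.2] w 22.0 q [ 0.    0.61  1.72 -0.    0.81  0.21]
clock: 18.77
tcp_pos: [513.1, 116.9, 80.1]
eef_rot: [-1.564, 0.158, -0.171]
wrist_force: [0.8, -0.5, 0.2]
grip_width: 22.1
t 18.77 tcp [513.1 116.9  80.1] psi 78.02 F [ 0.8 -0.5  0.2] w 22.1 q [0.   0.5  1.69 0.   0.94 0.21]
[105.1, -72.2, -493.8, -0.22, 55.51, 0.27] [105.1, -72.2, -493.8, 0.32, -124.49, 0.26] [105.1, -72.2, -493.8, 0.32, -124.49, 0.26]
```

View pics/w14.png

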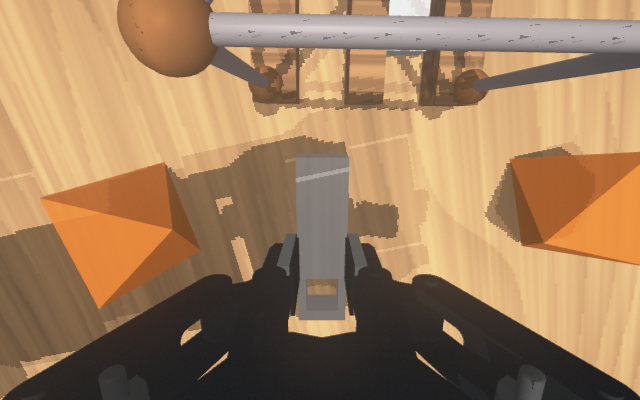

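```bash
python3 -c "
from h import *
print(to(505.5,-390.7,150,22.5))"; python3 -m jog '[[0,-30,-20,0,0,0,20],[5,-65,-55,0,0,0,20],[14,-72,-95,0,5,0,20],[22,-72,-135,0,12,0,20],[31,-72,-175,0,19,0,20],[39,-72,-215,0,26,0,20],[48,-72,-255,0,33,0,20],[56,-72,-295,0,40,0,20],[65,-72,-335,0,47,0,20],[73,-72,-375,0,54,0,20],[82,-72,-415,0,55.5,0,20],[90,-72,-452,0,55.5,0,20]]';python3 - <<'E'
from h import *
st(); print(to(505.5,-390.7,150,22.5))
c=camera('wrist'); save(c,'w15.png')
E
```

```text
[99.3, -72.2, -497.8, -0.22, 55.51, 0.27]
clock: 19.82
tcp_pos: [504.0, -346.2, 146.1]
eef_rot: [-1.369, 0.918, -0.916]
wrist_force: [1.2, 0.2, -0.8]
grip_width: 22.0
t 19.82 tcp [ 504.  -346.2  146.1] psi 22.36 F [ 1.2  0.2 -0.8] w 22.0 q [-0.79  0.59  1.35 -0.    1.21  0.39]
[41.7, -3.9, -15.6, 0.03, -0.14, -0.06]
```

View pics/w15.png

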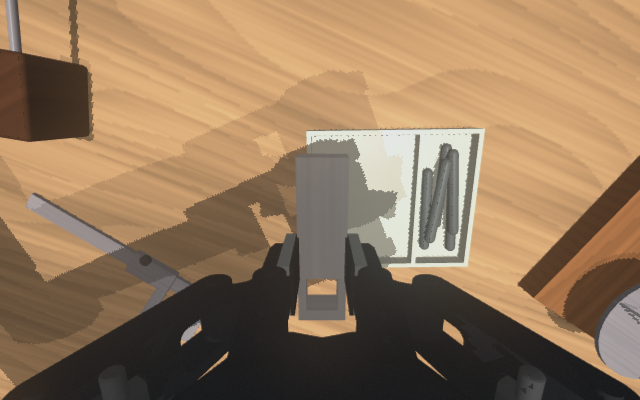

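```bash
python3 - <<'E'
from h import *
import pickle
o=get_obs(); c=camera('wrist'); m=cam_model(c,o)
tl,tr,br=ray(m,[[306,131],[484,128],[469,266]],18)[:,:2]
print(tl,tr,br,np.linalg.norm(tl-tr),np.linalg.norm(tr-br))
ydir=(tl-tr)/np.linalg.norm(tl-tr); xdir=np.array([ydir[1],-ydir[0]]); print(np.degrees(np.arctan2(xdir[1],xdir[0])))
# tl = (+64,+50), in bay frame
print('bay', tl-64*xdir-50*ydir)
print(to(505.5,-390.7,150,22.5))
E
```

```text
[ 547.24382191 -319.8909485 ] [ 605.76833478 -457.04921643] [ 488.78684253 -509.21569637] 149.12246332663315 128.08595222425987
23.107617423194505
bay [ 508.00155502 -390.99681668]
[39.5, -4.4, -14.0, 0.05, -0.28, 0.02]
```

```bash
python3 -c "
from h import *
print(to(503.5,-392,60,22.8))"; python3 -m jog '[[35,10,-15,0,-0.4,0,20],[41,30,-15,0,-0.4,0,20],[41,60,-15,0,-0.4,0,20],[41,86,-15,0,-0.4,0,20],[41,86,-15,0,-0.4,0,20]]';python3 - <<'E'
from h import *
st(); print(to(503.5,-392,22,22.8))
c=camera('wrist'); save(c,'w16.png')
E
```

```text
[39.9, 85.6, -16.3, 0.05, -0.58, 0.02]
clock: 20.33
tcp_pos: [504.4, -385.0, 54.8]
eef_rot: [-1.369, 0.918, -0.901]
wrist_force: [-0.7, 1.5, -1.8]
grip_width: 22.2
t 20.33 tcp [ 504.4 -385.    54.8] psi 22.91 F [-0.7  1.5 -1.8] w 22.2 q [-0.84  0.74  1.33  0.    1.08  0.33]
[6.4, 32.7, -3.5, 0.2, 0.1, -0.59]
```

View pics/w16.png

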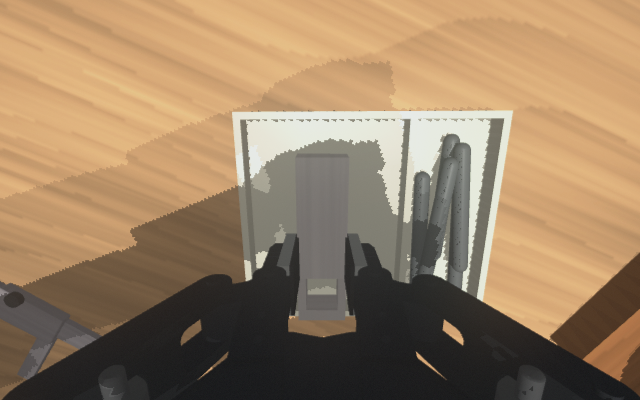

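```bash
python3 -m jog '[[0,10,0,0,0,0,20],[0,15,0,0,0,0,20],[0,15,0,0,0,0,20]]';python3 -c "
from h import *
st(); print(to(503.5,-391,21,22.8))"
```

```text
clock: 20.63
tcp_pos: [506.7, -387.4, 45.8]
eef_rot: [-1.372, 0.91, -0.91]
wrist_force: [1.0, 0.5, -1.4]
grip_width: 22.1
t 20.63 tcp [ 506.7 -387.4   45.8] psi 22.92 F [ 1.   0.5 -1.4] w 22.1 q [-0.84  0.76  1.33  0.    1.05  0.33]
[2.1, 24.8, -4.4, 0.0, 0.12, -0.0]
```

```bash
python3 -m jog '[[2,10,-4,0,0,0,20],[2,18,-4,0,0,0,20],[2,22,-4,0,0,0,20],[2,24,-4,0,0,0,20],[2,25,-4,0,0,0,20],[2,25,-4,0,0,0,20]]';python3 - <<'E'
from h import *
st()
c=camera('scene'); save(c,'scene17.png'); crop(c,(170,260,290,360),6,'s17.png')
E
```

```text
clock: 21.13
tcp_pos: [503.9, -391.1, 20.9]
eef_rot: [-1.372, 0.91, -0.91]
wrist_force: [-0.5, 0.2, -0.3]
grip_width: 22.0
t 21.13 tcp [ 503.9 -391.1   20.9] psi 22.91 F [-0.5  0.2 -0.3] w 22.0 q [-0.84  0.79  1.34  0.    1.01  0.33]
```

View pics/s17.png

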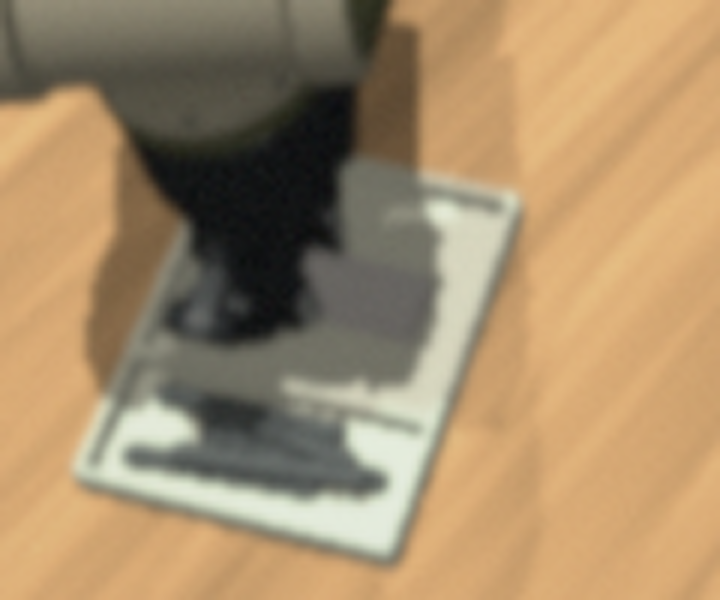

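```bash
python3 -m jog '[[0,1,0,0,0,0,20],[0,1.5,0,0,0,0,20],[0,1.5,0,0,0,0,20]]';python3 -c "
from h import *
st()"
```

```text
clock: 21.43
tcp_pos: [504.0, -391.2, 20.8]
eef_rot: [-1.373, 0.909, -0.91]
wrist_force: [-3.0, 4.1, 9.0]
grip_width: 22.4
t 21.43 tcp [ 504.  -391.2   20.8] psi 22.92 F [-3.   4.1  9. ] w 22.4 q [-0.84  0.79  1.34 -0.    1.01  0.33]
```

Touching the floor of the bay, so I'll release.

```bash
python3 -m jog '[[0,-1,0,0,0,0,28],[0,-1,0,0,0,0,36],[0,-1,0,0,0,0,42],[0,-1,0,0,0,0,42],[0,-5,0,0,0,0,42],[0,-25,0,0,0,0,42],[0,-60,0,0,0,0,42],[0,-100,0,0,0,0,42],[0,-140,0,0,0,0,42],[0,-180,0,0,0,0,42],[0,-180,0,0,0,0,42]]';python3 - <<'E'
from h import *
import pickle
st(); o=get_obs(); c=camera('wrist'); save(c,'w18.png'); m=cam_model(c,o)
r=silhouettes('link_center',c); print([(q['confidence'],q['box']) for q in r])
for q in r[:1]:
    p,f=fit([(m,q['pixels'])],[boxp(-42,42,-12,12,5,19)],(510,-389,.4)); print(p.round(2),f)
c=camera('side'); save(c,'side18.png')
r=silhouettes('pick_grip',c); 
if r: print(r[0]['box'],fit([(cam_model(c),r[0]['pixels'])],MODELS['pick_grip'],(497,-115,.22)))
E
```

```text
clock: 22.35
tcp_pos: [505.6, -392.9, 208.5]
eef_rot: [-1.376, 0.899, -0.922]
wrist_force: [0.5, -0.1, 0.7]
grip_width: 41.8
t 22.35 tcp [ 505.6 -392.9  208.5] psi 22.92 F [ 0.5 -0.1  0.7] w 41.8 q [-0.84  0.59  1.17  0.    1.37  0.33]
[(0.59, [308.0, 135.7, 331.1, 213.2])]
[ 5.1000e+02 -3.8749e+02  4.0000e-01] 0.08983731269836426
[316.8, 328.3, 430.9, 400.0] (array([ 681.02081136, 1223.58336767,    1.47252135]), np.float64(0.9243806004524231))
```

View pics/w18.png

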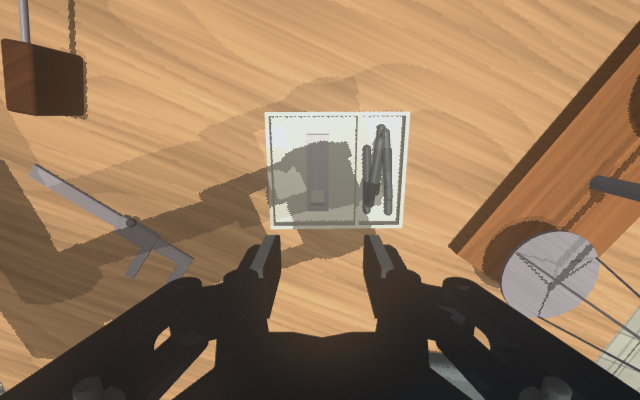

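View pics/side18.png

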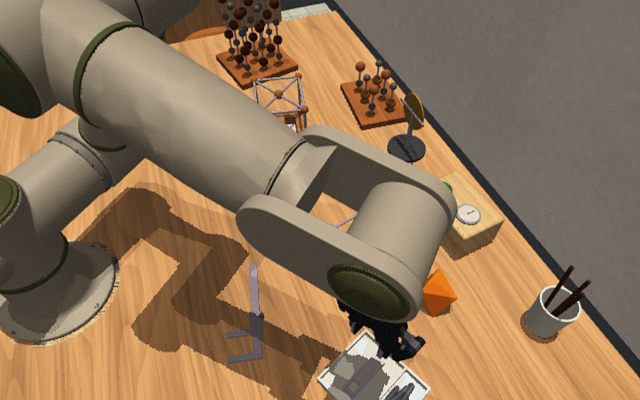

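```bash
python3 - <<'E'
from h import *
import pickle
c=camera('scene'); save(c,'scene19.png'); m=cam_model(c)
for k,p in (('pick_grip',(497,-115,.22)),('prism_center',(394,312,0))):
    r=silhouettes(k,c)
    if r: print(k,r[0]['confidence'],r[0]['box'],fit([(m,r[0]['pixels'])],MODELS[k],p))
for k in ('octa1_center','caliper_center','bar_center'): print(k,[(round(q['confidence'],2),np.round(q['box'])) for q in spot_in(k,c)])
E
```

```text
pick_grip 0.92 [279.2, 214.4, 346.4, 252.9] (array([ 4.95347983e+02, -1.17408526e+02,  2.23979935e-01]), np.float64(0.10993533581495285))
prism_center 0.61 [338.0, 116.2, 360.4, 139.5] (array([ 3.94207176e+02,  3.08935143e+02, -7.17336560e-02]), np.float64(0.0064440383575856686))
octa1_center [(0.76, array([302., 146., 326., 170.])), (0.75, array([375., 163., 396., 178.]))]
caliper_center [(0.57, array([219., 208., 271., 241.]))]
bar_center []
```

View pics/scene19.png

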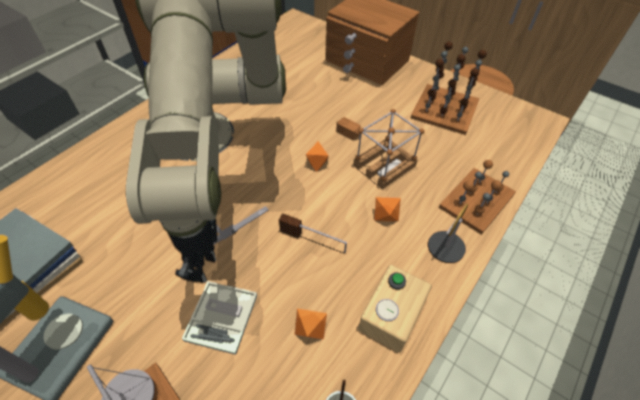

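The pick stands at (290,226), the prism is flat at (348,128), the link is in the dish's wide bay, the bar is still in its slot, and the octahedra and caliper look unmoved. Handing in.

```bash
python3 -c "
from h import *
print(job_done())"
```

```text
the job is handed in; nothing more can be done
None
```

I handed the job in at about 22 s of the 72 s. `job_done()` gives no verdict, so the results below are from my own camera checks.

- **Wooden model:** I set it flat about 185 mm to the frame's +y side. The wrist fit puts it at (393, 312).
- **Link:** I dragged it out with the hook in its eye until its centre was at cell x ≈ -140 mm, and only then gripped it. It now lies in the wide bay, within about 10 mm of the centre by eye and by the TCP position at release.
- **Pick:** It stands on its block near where it started, at about (496, -116).
- **Left alone:** In the last scene picture the octahedra and caliper look unmoved, and the bar is still in its slot.

**Checks that failed or disagreed:**
- **Camera offset:** The wrist and side cameras disagreed by 3–5 mm along y on the link's eye. I aimed between them and confirmed the hook by watching the link follow it.
- **Link pose in the dish:** The final fit was poor (the link was in the arm's shadow), so I judged that by eye.
- **Pick in the last side view:** The network took the dish for the pick, so I used the scene camera instead.
- **Plain bar:** The network did not report it in the last picture, so that is also judged by eye.

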